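Gauge a ball half on the domed die

ROBOT

A 6-joint arm with a two-finger parallel gripper is mounted at the origin on the work surface. World frame = base frame: x ahead of the robot, y to its left, z up, the work surface at z = 0. Lengths are in mm, angles in rad, forces in N, time in s.
With the tool pointing down it reaches from about 275 to 775 mm from the base axis. Payload 14.6 kg.
Tool frame: the origin (TCP) lies at the very end of the fingers, on their centre line; the grasp point (between the pads) lies 19 mm behind it; x points along the fingers, y is the direction in which the jaws open and shut, and the axes are right-handed (so a half turn about x gives the same grasp; the last joint's range is limited). The gripper opens to 85 mm and grips with 20 to 120 N. Pads are 22 mm wide; open, the fingers measure 114 mm over their backs; the gripper's body (76 mm by 85 mm) begins 54 mm behind the grasp point. The pads swing forward as they close: fully open they stand 13 mm farther back than shut.
Start: joints at [-1.35, 0.263, -0.048, 1.259, 0, 1.415], TCP at [192.678, -488.368, 231.278] pointing down, gripper open.
Joint ranges: [-2.65, 2.65], [-0.89, 1.7], [-1.18, 1.37], [-2.13, 2.11], [-1.35, 1.29], [-3.14, 3.14]. Speed limits (rad/s): [1.89, 1.89, 2.57, 2.79, 3.14, 3.14].

INTERFACE

Orientations are given as a unit quaternion [x, y, z, w].
In Python, from workcell import r gives the robot as it stands.
- The arm moves only by the tool jog_arm, never from a script. Its argument "steps" is a list of rows, each an object of numbers: "x", "y", "z": the shift along the tool's x, y, z in m; "ax", "ay", "az": the turn, a rotation vector about the tool's x, y, z in degrees; "fingers": the finger opening in m, from 0 to 0.0854. In form: [{"x": .., "y": .., "z": .., "ax": .., "ay": .., "az": .., "fingers": ..}, ...]. A call has 1 to 10 rows; each row is the pose to reach, as a shift and turn from the pose commanded when the call began, along the tool's axes at that moment; what a row does not reach only later rows make up. A row lasts 1/12 s, in which the tool goes at most 41.7 mm and 7.16 degrees, less where a joint would pass 70% of its speed; a pose out of reach is approached as far as the arm can. A call with a gripper value outside its range is refused whole. The fingers move at their own pace and stop on an object; the grip force is fixed at half the most. Time passes only in rows, so rows that repeat a pose let the fingers close. It gives the time, the measured TCP pose, the force and the opening at its end, in the units of the state.
- r.read_state(): the state, without advancing time (a new reading comes with each control period).
- r.snapshot(name): name is "scene" or "top"; returns the picture (400x640x3 uint8, red, green, blue); there is no depth.
- r.camera_info(name): a dict with "vfov" (degrees; the focal length in pixels is half the picture's height over the tangent of half this angle, whatever the lens; pixels are square), "cx", "cy" (the principal point, pixels), "R" (3x3) and "t" (3): a world point X has camera coordinates R X + t. Camera axes: x right, y down, z forward; pixel columns grow to the right and rows downward; lengths in mm; the calibration is good to about 2 mm. A picture is of the moment at which its call begins. camera_info takes no time and is no camera call.
- r.sign_off(): hands the job in, once; it reports no verdict.
The state is a dict: "t": time; "joint_positions": joint angles; "qd": joint speeds; "joint_torque": joint torques, N m; "position": TCP position; "tcp_rot": TCP orientation; "ft_force": force on the tool from outside, world axes, zero at the start; "ft_torque": the same for the moment, N m; "grip_width": opening from 0.0 (shut) to 1.0 (fully open).
Only numpy, scipy, OpenCV 4.12 (cv2) and the standard library are available. Lean on these libraries where they do the work, as an engineer would, in place of code of your own. Each camera call takes 0.05 s, during which the arm holds its last target.

TASK

Set the ball half, hollow side down, on the crown of the domed brass die in the press socket so that it balances there level and centred, and let go of it. Then pull the wooden handle of the spring-return slide out until its pointer stands at the mark, so that the gauge arch stands over the ball half without touching it, and finish while still holding the handle there against the spring. Leave the two spare dies, the mallet and the tin seam gauge where they are.

Things in the scene. Friction and masses are not known exactly. Their poses are not given: they have to be found in the camera images.
- half_center (a point): Centre (half-way up) of the loose dark-red leather ball half, 75 g: a dome 64 mm across, 40 mm high, z to its crown. Its lowest 12 mm is an upright round band, the place to grip; above that it curves in. The hollow beneath is 48 mm across, 12 mm deep. It starts hollow side down on the flat-topped spare die, rim 40 mm above the board, overhanging the die by 2 mm all round.
- half_rim (a point): Centre of the rim circle (underside) of the ball half, 20 mm below half_center; z points to its crown.
- die_crown (a point): Top of the domed brass die in the fixed cast-iron press column, 119 mm above the board. Dome of 36 mm ball radius, 56 mm across at its edge 13 mm lower; socket collar 72 mm across, 39 mm lower. A centred ball half rests rim-on-dome, rim 9 mm below this point (half_center 11 mm above it), kept by friction; 1 mm off-centre is 0.03 rad of tilt. Axes: -y is the slide's pull direction, z up.
- slide (a joint): Travel of the spring-return slide in m: 0 home, 0.080 at the mark, 0.110 end stop. Runs level along the press's -y. The spring pulls back with 3 N at home, 9 N at the mark; let go, it flies home. The slide carries handle, pointer, gauge arch and two side bars 104 mm apart beside the column, tops 62 mm above the board.
- handle (a point): Grip point, 90 mm above the board, on the slide's upright walnut handle: a plate 60 mm wide (its x), 16 mm thick (its y, the pull direction), top 117 mm above the board, standing on the steel crossbar (top at 62 mm). It starts 115 mm from the die's axis; pulling along its own -y takes it farther away. Can be pinched across its 16 mm from above.
- pointer (a point): Tip of the black pointer line on top of the slide's side bar on the press's +x side, 62 mm above the board; moves with the slide.
- mark (a point): Inner end of the black mark line on the fixed steel tab outside the same side bar; the pointer is at the mark when both have the same y in the press's axes (80 mm of pull).
- arch_top (a point): Middle of the top of the gauge arch on the slide: inverted U of 8 mm tin bar across the pull direction, opening 96 mm wide, inside top 158 mm above the board. It starts 80 mm behind the die's axis (handle and arch lie on opposite sides, on one line along the pull) and stands over the die at the mark, clearing a centred ball half by over 8 mm.
- flat_die: Loose flat-topped spare brass die, 60 mm across, 40 mm high, 0.55 kg, on which the ball half starts; origin at the centre of its underside. Must stay.
- stub_die: Loose spare brass die of the same size with a 32 mm stub on top (53 mm high in all); origin at the centre of its underside. Bystander.
- mallet: Walnut mallet lying on the board, handle along its x, 265 mm long, head 60 mm across and 95 mm long, at the +x end; origin on the board 130 mm from the head's axis. Bystander.
- seam_gauge: Flat toothed tin seam gauge, 110 x 36 x 5 mm, lying on the board; origin at the centre of its underside. Bystander.

How it is judged:
By the outcome, as a careful person would: the job done as asked, in the order asked, and still so for the second after the job is handed in, while the arm keeps its last pose, push and grip.
It also fails if it takes over 54 s, if anything falls off the work surface, if the arm or the gripper's body presses on something with over 40 N, if the wrist force passes 120 N, or if a joint passes its speed limit or range.

## Working session

There is one attempt and no reset: what is moved stays moved. The work goes in short steps, Python scripts to look and compute and a tool call to move; the robot and the scene stay as the last step left them, time stands still between calls to the robot, and variables do not carry over. Pictures are saved under pics/ and viewed, and the job is handed in when it is done.

Besides the shell and the picture viewer there is one more tool, called by a JSON object that holds its "fn" and its "kwargs". jog_arm: Moves the arm, as the interface text tells. Its arguments: {"type":"object","properties":{"steps":{"type":"array"}},"required":["steps"]}

```bash
mkdir -p pics; ls
python3 - <<'E'
from workcell import r
import cv2
for n in("scene","top"):
    im=r.snapshot(n); cv2.imwrite(f"pics/{n}0.png",im[:,:,::-1])
    c=r.camera_info(n); print(n,c)
s=r.read_state();print(s)
E
```

```text
pics
scene {'vfov': 52.50562593607906, 'cx': 318.4057259086142, 'cy': 203.60436272802684, 'R': array([[ 0.59542775,  0.80329997,  0.0132271 ],
       [ 0.53409877, -0.38348232, -0.75344529],
       [-0.60017022,  0.45568682, -0.65737754]]), 't': array([-297.68236757, -220.84895991, 1415.97483552])}
top {'vfov': 51.0025381386359, 'cx': 324.3969889216764, 'cy': 202.66390360457683, 'R': array([[ 0.01155398, -0.99983171, -0.01425012],
       [-0.99801349, -0.01064797, -0.0620942 ],
       [ 0.06193202,  0.01493925, -0.99796856]]), 't': array([ -17.15243075,  591.87751417, 1367.50704321])}
{'t': 0.1, 'joint_positions': array([-1.35029827e+00,  2.63477926e-01, -4.88288262e-02,  1.25939643e+00,
        2.36670323e-06,  1.41549862e+00]), 'qd': array([-0.00041279, -0.00116355,  0.00087463,  0.00086088, -0.00078733,
        0.00116289]), 'joint_torque': array([ 4.37223556e-03, -6.38574600e+01,  3.85063291e+01,  9.95614857e-03,
       -1.31345391e-04,  4.09413730e-06]), 'position': array([ 192.62899623, -488.14298193,  230.88809894]), 'tcp_rot': array([-0.69465136, -0.1324039 ,  0.69467059, -0.13176295]), 'ft_force': array([-0.22096686,  0.33400715,  0.02994867]), 'ft_torque': array([-0.00158755,  0.00197736,  0.00523388]), 'grip_width': 1.0003138588783982}
```

View pics/scene0.png

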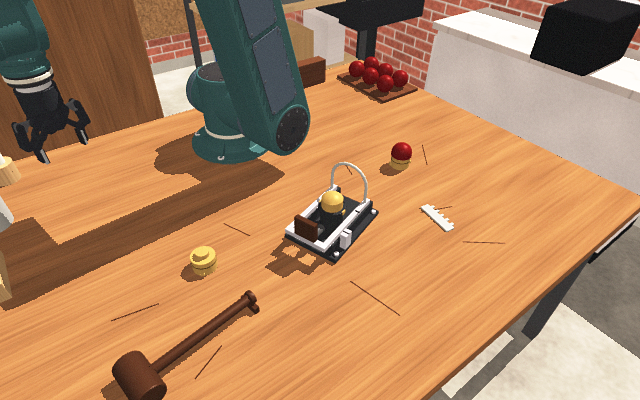

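View pics/top0.png

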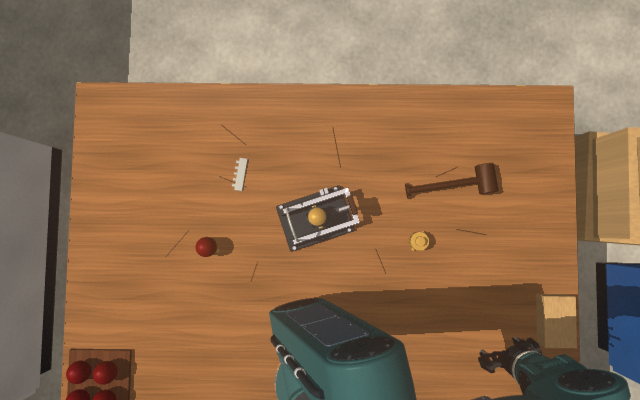

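Run:
```python
import cv2
a=cv2.imread("pics/scene0.png");b=cv2.imread("pics/top0.png")
def crop(im,x,y,w,h,s,n): cv2.imwrite("pics/"+n,cv2.resize(im[y:y+h,x:x+w],None,fx=s,fy=s,interpolation=cv2.INTER_CUBIC))
crop(b,265,175,115,85,6.9,"c_top_press.png")
crop(a,275,150,115,115,5.2,"c_sc_press.png")
crop(b,186,225,50,40,12,"c_top_ball.png")
crop(a,380,130,50,45,12,"c_sc_ball.png")
```

```text
(no output)
```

View pics/c_top_press.png

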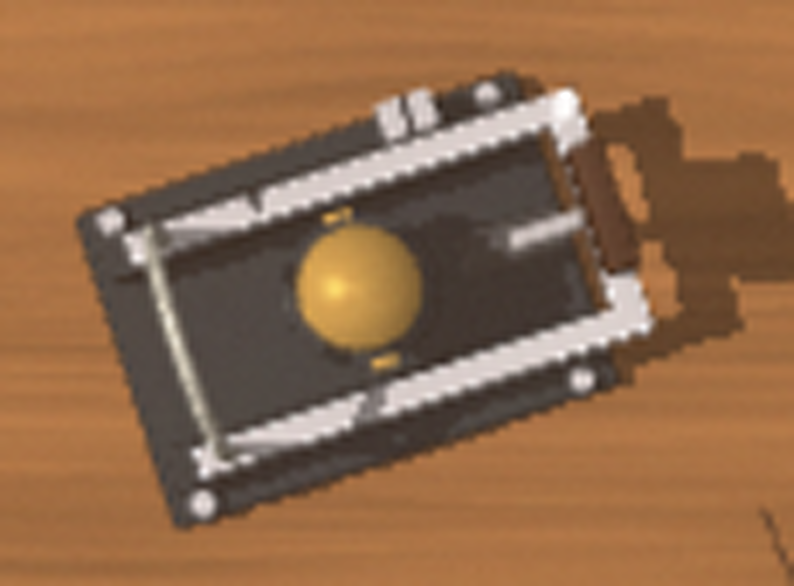

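View pics/c_sc_press.png

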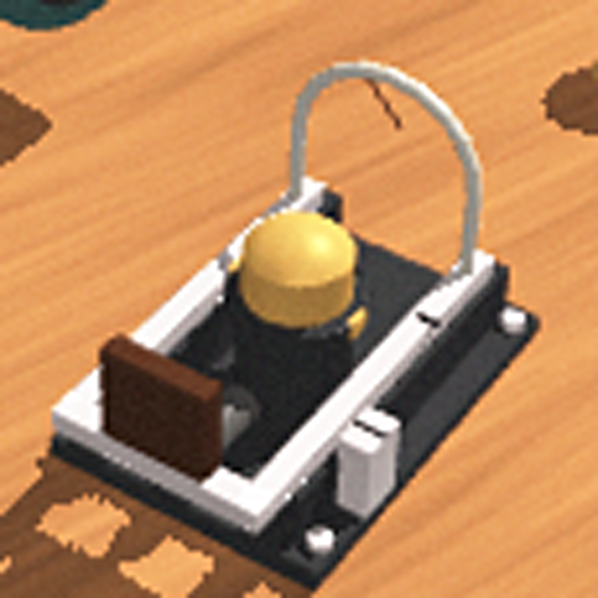

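View pics/c_top_ball.png

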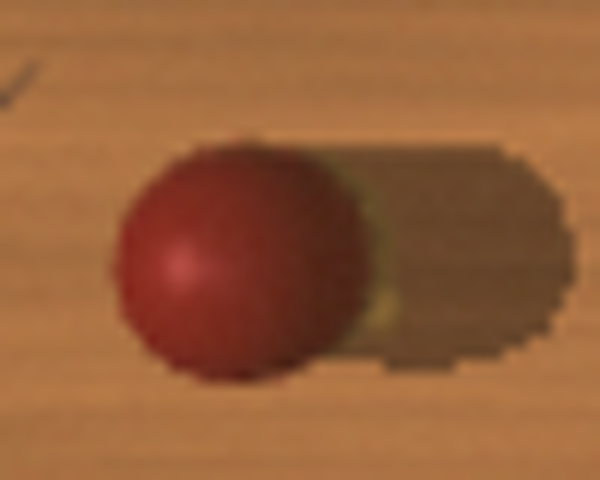

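View pics/c_sc_ball.png

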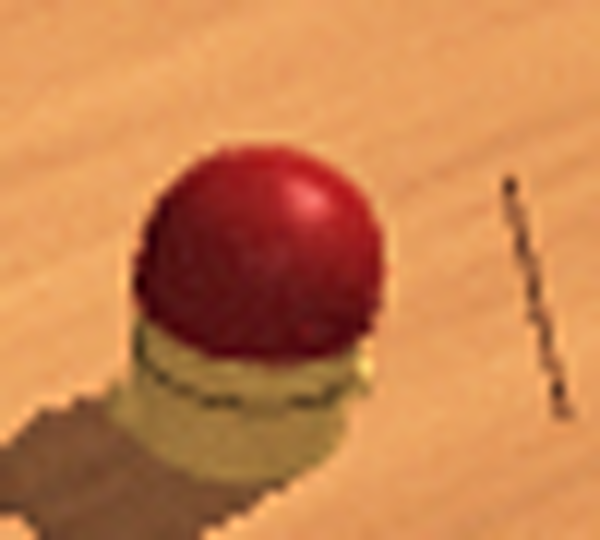

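```bash
cat > h.py <<'E'
import numpy as np, cv2
from scipy.optimize import least_squares
from scipy.spatial.transform import Rotation as Ro
from workcell import r
C={n:r.camera_info(n) for n in("scene","top")}
def proj(n,X):
    c=C[n];f=200/np.tan(np.radians(c["vfov"])/2);p=np.atleast_2d(X)@c["R"].T+c["t"]
    return np.c_[c["cx"]+f*p[:,0]/p[:,2],c["cy"]+f*p[:,1]/p[:,2]]
def ray(n,px,z):
    c=C[n];f=200/np.tan(np.radians(c["vfov"])/2)
    d=c["R"].T@np.array([(px[0]-c["cx"])/f,(px[1]-c["cy"])/f,1]);o=-c["R"].T@c["t"]
    return o+d*(z-o[2])/d[2]
def rings(prof,c):
    a=np.linspace(0,2*np.pi,48,endpoint=False)
    return np.vstack([np.c_[c[0]+R*np.cos(a),c[1]+R*np.sin(a),np.full(48,z)] for R,z in prof])
def ballprof(rim):
    # band 12 high r32, then ellipse-like to crown 40
    t=np.linspace(0,np.pi/2,12)
    return [(32,rim)]+[(32*np.cos(k),rim+12+28*np.sin(k)) for k in t]
def dieprof():
    t=np.linspace(0,np.arcsin(28/36),10)
    return [(36*np.sin(k),119-36*(1-np.cos(k))) for k in t]+[(28,80)]
def hullstat(n,P):
    q=proj(n,P).astype(np.float32);h=cv2.convexHull(q);m=cv2.moments(h)
    return np.array([m["m10"]/m["m00"],m["m01"]/m["m00"]]),m["m00"],h[:,0]
def mask(im,roi,kind):
    x,y,w,h=roi;hs=cv2.cvtColor(im,cv2.COLOR_RGB2HSV)
    H,S,V=[hs[...,i].astype(int) for i in range(3)]
    if kind=="red": m=((H<5)|(H>168))&(S>150)
    else: m=(H>16)&(H<30)&(S>110)&(V>70)
    o=np.zeros(m.shape,np.uint8);o[y:y+h,x:x+w]=m[y:y+h,x:x+w]
    k,l,st,ce=cv2.connectedComponentsWithStats(o)
    i=1+np.argmax(st[1:,4]);return ce[i],st[i],l==i
E
python3 - <<'E'
from h import *
a=cv2.imread("pics/scene0.png")[:,:,::-1];b=cv2.imread("pics/top0.png")[:,:,::-1]
for kind,prof,rs,rt in(("red",ballprof(40),(380,135,45,35),(186,230,40,40)),("gold",dieprof(),(310,185,45,40),(300,200,35,35))):
    o=[]
    for n,im,roi in(("scene",a,rs),("top",b,rt)):
        c,st,m=mask(im,roi,kind);o.append((n,c,st))
        f=lambda p:hullstat(n,rings(prof,p))[0]-c
        s=least_squares(f,[400,0]);_,A,hh=hullstat(n,rings(prof,s.x))
        print(kind,n,c,st,"xy",s.x,"area",A,hh.min(0),hh.max(0))
        v=im.copy();v[m]=(0,255,0);cv2.imwrite(f"pics/m_{kind}_{n}.png",cv2.resize(v[roi[1]-10:roi[1]+60,roi[0]-10:roi[0]+60],None,fx=6,fy=6,interpolation=0)[:,:,::-1])
E
cd pics; python3 -c "
import cv2,numpy as np
f=lambda k:np.hstack([cv2.imread(f'm_{k}_{n}.png') for n in('scene','top')])
cv2.imwrite('mm.png',cv2.resize(np.vstack([f('red'),f('gold')]),None,fx=.7,fy=.7))"
```

```text
red scene [401.25862069 151.23448276] [391 142  21  18 290] xy [568.74979734   0.        ] area 482.6745686226059 [322.08133 209.04105] [347.11304 232.82787]
red top [200.82786885 246.93442623] [196 239  12  17 122] xy [431.25   0.  ] area 316.65911625581793 [310.37543 241.94493] [330.36032 262.15967]
gold scene [331.79064039 201.37931034] [319 191  25  22 406] xy [543.75   0.  ] area 421.6787231422495 [318.0718  192.25291] [340.4573  214.65776]
gold top [316.4501845  216.01476015] [308 205  18  21 271] xy [543.75   0.  ] area 258.61173163098283 [311.33813 207.4156 ] [329.471   225.59935]
```

View pics/mm.png

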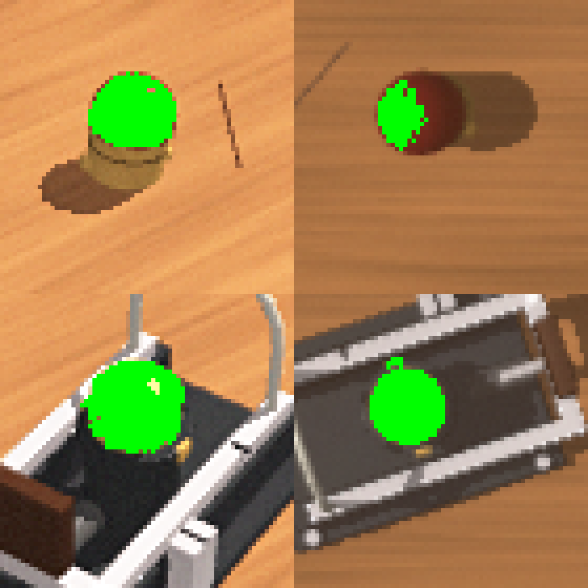

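```bash
cat >> h.py <<'E'
from scipy.optimize import minimize
def cov(kind,im):
    f=im.astype(float)+1e-3
    if kind=="red": q=(0.52-f[...,1]/(f[...,0]+3))/0.25
    else: q=((f[...,0]-f[...,2])/(f[...,0]+15)-0.2)/0.25
    return np.clip(q,0,1)
def fit(kind,n,im,prof,x0,roi):
    x,y,w,h=roi;c=cov(kind,im)[y:y+h,x:x+w];S=8
    def rend(p):
        q=proj(n,rings(prof,p)).astype(np.float32)
        hu=cv2.convexHull(q)[:,0]
        hu=(hu-[x,y]+0.5)*S-0.5
        m=np.zeros((h*S,w*S),np.uint8);cv2.fillPoly(m,[np.round(hu*16).astype(np.int32)],255,shift=4)
        return cv2.resize(m,(w,h),interpolation=cv2.INTER_AREA)/255.
    g=lambda p:np.sum((rend(p)-c)**2)
    s=minimize(g,x0,method="Nelder-Mead",options=dict(initial_simplex=[x0,[x0[0]+5,x0[1]],[x0[0],x0[1]+5]],xatol=.02,fatol=1e-3))
    return s.x,s.fun,rend(s.x),c
E
python3 - <<'E'
from h import *
a=cv2.imread("pics/scene0.png")[:,:,::-1];b=cv2.imread("pics/top0.png")[:,:,::-1]
print("ball",ray("top",(206,247),60),ray("scene",(401,152),60),"die",ray("top",(317,215.7),106),ray("scene",(332,202),106))
rows=[]
for kind,prof,z,cs,ct,rs,rt in(("red",ballprof(40),60,(401,152),(206,247),(386,138,32,26),(192,233,27,28)),
                      ("gold",dieprof(),106,(332,202),(317,216),(319,188,27,24),(306,206,22,22))):
    for n,im,ce,roi in(("scene",a,cs,rs),("top",b,ct,rt)):
        x0=ray(n,ce,z)[:2];x,fv,R,c=fit(kind,n,im,prof,list(x0),roi)
        print(kind,n,x,"res",fv,"area",R.sum(),c.sum())
        rows.append(cv2.resize(np.hstack([c,R,abs(c-R)])*255,(780,240),interpolation=0))
cv2.imwrite("pics/fit.png",cv2.resize(np.vstack(rows),(580,590)))
E
```

```text
ball [443.38553782 365.72002356  60.        ] [451.79500951 356.12412523  60.        ] die [545.9835225   10.50562134 106.        ] [ 5.55212357e+02 -4.39636505e-01  1.06000000e+02]
red scene [440.52625074 370.45789789] res 6.294356337609776 area 309.34901960784316 293.23261137536775
red top [443.04095622 370.92355674] res 99.2502512347628 area 339.1294117647059 163.67879306972662
gold scene [541.36930532  10.65981164] res 100.28909569410254 area 412.7803921568627 512.0068458953024
gold top [544.50970432  12.04760267] res 17.362146439457575 area 263.07450980392156 297.5647979150081[ WARN:0@1.207] global loadsave.cpp:1063 imwrite_ Unsupported depth image for selected encoder is fallbacked to CV_8U.
```

View pics/fit.png

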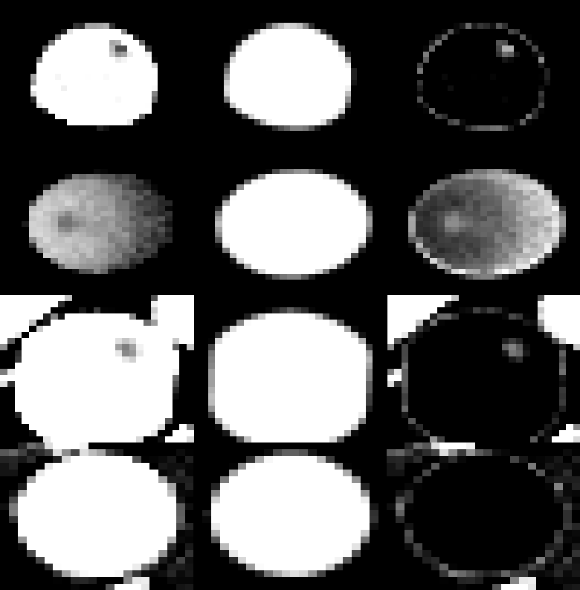

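```bash
cat >> h.py <<'E'
def cov(kind,im):
    f=im.astype(float)+1e-3
    if kind=="red": q=(0.56-f[...,1]/f[...,0])/0.12; q[f[...,0]<25]=0
    elif kind=="goldlum": q=((f[...,0]-f[...,2])/(f[...,0]+15)-0.3)/0.25
    q=np.clip(q,0,1);return q
E
python3 - <<'E'
from h import *
a=cv2.imread("pics/scene0.png")[:,:,::-1];b=cv2.imread("pics/top0.png")[:,:,::-1]
np.set_printoptions(linewidth=220)
print((b[247,190:226,1]/b[247,190:226,0]).round(2)); print(b[247,212:222].tolist())
print("die row top",b[216,303:332].tolist())
print("die row sc",a[203,312:352].tolist())
print("die col sc",a[184:222,332].tolist())
E
```

```text
[0.67 0.67 0.67 0.67 0.66 0.5  0.32 0.33 0.33 0.35 0.41 0.41 0.4  0.39 0.37 0.38 0.38 0.37 0.4  0.4  0.42 0.45 0.43 0.46 0.49 0.52 0.55 0.72 0.72 0.68 0.66 0.67 0.68 0.67 0.68 0.67]
[[83, 36, 21], [81, 37, 23], [82, 40, 26], [79, 41, 25], [84, 46, 29], [93, 67, 36], [104, 75, 42], [101, 69, 41], [101, 67, 43], [101, 68, 41]]
die row top [[83, 73, 68], [83, 74, 70], [82, 73, 69], [82, 74, 68], [86, 69, 53], [179, 138, 75], [216, 163, 81], [220, 168, 84], [230, 180, 90], [243, 201, 100], [250, 216, 107], [246, 204, 101], [231, 182, 93], [220, 169, 86], [209, 160, 80], [197, 150, 77], [187, 144, 75], [177, 134, 70], [170, 129, 68], [160, 120, 62], [152, 115, 62], [138, 105, 55], [126, 96, 54], [77, 63, 50], [66, 56, 51], [63, 53, 45], [66, 55, 49], [67, 57, 50], [66, 55, 49]]
die row sc [[251, 244, 239], [251, 249, 250], [250, 247, 247], [250, 246, 245], [254, 251, 250], [255, 255, 255], [116, 107, 106], [31, 32, 31], [33, 33, 33], [117, 88, 51], [144, 105, 51], [152, 111, 60], [154, 112, 57], [167, 122, 61], [184, 137, 69], [196, 146, 75], [201, 152, 76], [212, 159, 79], [218, 167, 82]
[... 239 characters left out ...]
65, 67, 63], [64, 64, 64], [64, 65, 66], [67, 67, 68], [65, 62, 63], [71, 69, 70]]
die col sc [[154, 149, 137], [158, 150, 141], [155, 149, 138], [160, 149, 140], [226, 216, 211], [255, 254, 255], [236, 212, 171], [252, 222, 118], [251, 222, 116], [251, 221, 118], [250, 220, 116], [248, 211, 109], [247, 213, 111], [245, 204, 105], [243, 199, 102], [241, 195, 100], [235, 188, 98], [235, 185, 95], [232, 182, 96], [233, 185, 97], [237, 186, 99], [190, 145, 76], [159, 117, 60], [161, 119, 59], [156, 113, 56], [163, 123, 63], [158, 120, 61], [165, 121, 61], [138, 102, 55], [39, 34, 29], [38, 37, 40], [38, 40, 38], [31, 32, 34], [39, 38, 39], [38, 41, 41], [35, 37, 36], [35, 34, 38], [33, 35, 32]]
```

```bash
cat >> h.py <<'E'
def cov(kind,im):
    f=im.astype(float)
    if kind=="red": q=(0.63-f[...,1]/(f[...,0]+1))/0.14; q[f[...,0]<25]=0
    else: q=((f[...,0]-f[...,2])-15)/55; q[(f[...,1]/(f[...,0]+1)<.7)]=0
    return np.clip(q,0,1)
E
python3 - <<'E'
from h import *
a=cv2.imread("pics/scene0.png")[:,:,::-1];b=cv2.imread("pics/top0.png")[:,:,::-1]
rows=[]
for kind,prof,x0,rs,rt in(("red",ballprof(40),[443,368],(386,138,32,23),(192,233,27,28)),
                      ("gold",dieprof(),[544,12],(321,190,22,24),(306,206,22,20))):
    for n,im,roi in(("scene",a,rs),("top",b,rt)):
        x,fv,R,c=fit(kind,n,im,prof,x0,roi)
        print(kind,n,x,"res",fv,"area",R.sum(),c.sum())
        rows.append(cv2.resize(np.hstack([c,R,abs(c-R)])*255,(780,240),interpolation=0))
cv2.imwrite("pics/fit2.png",cv2.resize(np.vstack(rows),(580,590)).astype(np.uint8))
E
```

```text
red scene [440.19409943 370.62577057] res 4.26206128323918 area 310.20000000000005 317.8974656827111
red top [444.24772232 371.0664946 ] res 3.027358611976846 area 339.2352941176471 329.3460899721217
gold scene [540.71488523  11.03243542] res 10.143998017291505 area 415.90588235294115 427.6363636363636
gold top [544.49884311  12.36544779] res 7.410544323384839 area 263.16078431372546 281.8545454545455
```

View pics/fit2.png

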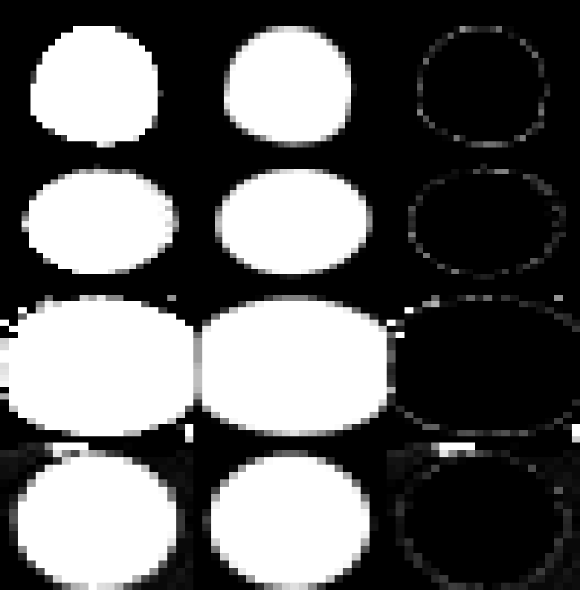

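Run:
```python
from h import *
P=lambda u,v,z:ray("top",(265+(u+.5)/6.9-.5,175+(v+.5)/6.9-.5),z)
A,B,D,E=[P(*q,12) for q in((110,220),(487,93),(203,503),(582,379))]
for s,e in((A,B),(D,E),(D,A),(E,B)): d=e-s; print(d[:2],np.linalg.norm(d),np.degrees(np.arctan2(d[1],d[0])))
# handle top center, z=117: quad corners in crop
h=P(607,207,117);print("handle",h)
print("arch ends",P(150,238,100),P(215,450,100))
Q=lambda u,v,z:ray("scene",(275+(u+.5)/5.2-.5,150+(v+.5)/5.2-.5),z)
# handle top corners scene
for q in((108,340),(215,412),(222,404),(122,333)):print("ht",Q(*q,117))
print("pointer,mark",Q(430,320,62),Q(372,425,62), P(258,203,62),P(408,112,62))
s=r.read_state();R=Ro.from_quat(s["tcp_rot"]);print(R.as_matrix().round(3),s["t"])
```

```text
[  63.260209   -180.90206404] 191.64396890449552 -70.72561884909886
[  61.30837969 -180.73271502] 190.84819019172264 -71.26197124297968
[135.09746159  47.0172902 ] 143.04527152297277 19.189172794735157
[137.0492909   46.84794118] 144.83520886730173 18.872110211839495
handle [580.96396451 -98.40266499 117.        ]
arch ends [565.74479457 106.45558004 100.        ] [470.86560943  75.61568742 100.        ]
ht [ 551.43436776 -107.91646349  117.        ]
ht [617.3588974  -95.94918207 117.        ]
ht [615.12929866 -90.48783099 117.        ]
ht [ 551.26191394 -100.09220109  117.        ]
pointer,mark [583.01326336  63.23409121  62.        ] [623.27913184  -7.5075131   62.        ] [584.2879366   60.56558451  62.        ] [627.39068118  -8.56304571  62.        ]
[[-0.     0.367 -0.93 ]
 [ 0.001 -0.93  -0.367]
 [-1.    -0.001 -0.   ]] 0.1
```

```bash
cat >> h.py <<'E'
def go(x,y,z,yaw,prt=True):
    s=r.read_state();R=Ro.from_quat(s["tcp_rot"]).as_matrix()
    c,sn=np.cos(np.radians(yaw)),np.sin(np.radians(yaw))
    X=np.array([0,0,-1.]);Y=np.array([c,sn,0]);Rt=np.c_[X,Y,np.cross(X,Y)]
    d=R.T@(np.array([x,y,z])-s["position"]);w=Ro.from_matrix(R.T@Rt).as_rotvec(degrees=True)
    print("t %.2f pos %s yaw %.2f F %s grip %.1fmm j %s"%(s["t"],s["position"].round(2),np.degrees(np.arctan2(R[1,1],R[0,1])),s["ft_force"].round(1),s["grip_width"]*85.4,s["joint_positions"].round(2)))
    print("d(m)",(d/1000).round(5),"turn",w.round(2))
E
python3 -c "
from h import *
go(442.2,370.8,200,20)"
```

```text
t 0.10 pos [ 192.63 -488.14  230.89] yaw -68.47 F [-0.2  0.3  0. ] grip 85.4mm j [-1.35  0.26 -0.05  1.26  0.    1.42]
d(m) [ 0.0316  -0.70738 -0.54739] turn [-8.847e+01 -5.000e-02  3.000e-02]
```

{"fn": "jog_arm", "kwargs": {"steps": [{"x":0.0316,"y":-0.7074,"z":-0.5474,"ax":-88.5},{"x":0.0316,"y":-0.7074,"z":-0.5474,"ax":-88.5},{"x":0.0316,"y":-0.7074,"z":-0.5474,"ax":-88.5},{"x":0.0316,"y":-0.7074,"z":-0.5474,"ax":-88.5},{"x":0.0316,"y":-0.7074,"z":-0.5474,"ax":-88.5},{"x":0.0316,"y":-0.7074,"z":-0.5474,"ax":-88.5},{"x":0.0316,"y":-0.7074,"z":-0.5474,"ax":-88.5},{"x":0.0316,"y":-0.7074,"z":-0.5474,"ax":-88.5},{"x":0.0316,"y":-0.7074,"z":-0.5474,"ax":-88.5},{"x":0.0316,"y":-0.7074,"z":-0.5474,"ax":-88.5}]}}

```text
invalid input
```

```bash
python3 -c "
from h import *
go(442.2,370.8,200,20)"
```

```text
t 0.10 pos [ 192.63 -488.14  230.89] yaw -68.47 F [-0.2  0.3  0. ] grip 85.4mm j [-1.35  0.26 -0.05  1.26  0.    1.42]
d(m) [ 0.0316  -0.70738 -0.54739] turn [-8.847e+01 -5.000e-02  3.000e-02]
```

{"fn": "jog_arm", "kwargs": {"steps": [{"x":0.0316,"y":-0.7074,"z":-0.5474,"ax":-88.5,"ay":0,"az":0,"fingers":0.085},{"x":0.0316,"y":-0.7074,"z":-0.5474,"ax":-88.5,"ay":0,"az":0,"fingers":0.085},{"x":0.0316,"y":-0.7074,"z":-0.5474,"ax":-88.5,"ay":0,"az":0,"fingers":0.085},{"x":0.0316,"y":-0.7074,"z":-0.5474,"ax":-88.5,"ay":0,"az":0,"fingers":0.085},{"x":0.0316,"y":-0.7074,"z":-0.5474,"ax":-88.5,"ay":0,"az":0,"fingers":0.085},{"x":0.0316,"y":-0.7074,"z":-0.5474,"ax":-88.5,"ay":0,"az":0,"fingers":0.085},{"x":0.0316,"y":-0.7074,"z":-0.5474,"ax":-88.5,"ay":0,"az":0,"fingers":0.085},{"x":0.0316,"y":-0.7074,"z":-0.5474,"ax":-88.5,"ay":0,"az":0,"fingers":0.085},{"x":0.0316,"y":-0.7074,"z":-0.5474,"ax":-88.5,"ay":0,"az":0,"fingers":0.085},{"x":0.0316,"y":-0.7074,"z":-0.5474,"ax":-88.5,"ay":0,"az":0,"fingers":0.085}]}}

```text
t: 0.93
position: [306.7, -94.5, 216.8]
tcp_rot: [0.491, 0.509, -0.491, 0.509]
ft_force: [1.0, -1.1, 0.0]
grip_width: 0.994
```

```bash
python3 -c "
from h import *
go(442.2,370.8,200,20)"
```

```text
t 0.93 pos [306.73 -94.47 216.82] yaw 2.04 F [ 1.  -1.1  0. ] grip 84.9mm j [-0.55 -0.09 -0.49  1.17  0.    0.98]
d(m) [ 0.01684  0.15196 -0.46015] turn [-1.796e+01  1.000e-02 -1.000e-02]
```

{"fn": "jog_arm", "kwargs": {"steps": [{"x":0.017,"y":0.152,"z":-0.46,"ax":-18,"ay":0,"az":0,"fingers":0.085},{"x":0.017,"y":0.152,"z":-0.46,"ax":-18,"ay":0,"az":0,"fingers":0.085},{"x":0.017,"y":0.152,"z":-0.46,"ax":-18,"ay":0,"az":0,"fingers":0.085},{"x":0.017,"y":0.152,"z":-0.46,"ax":-18,"ay":0,"az":0,"fingers":0.085},{"x":0.017,"y":0.152,"z":-0.46,"ax":-18,"ay":0,"az":0,"fingers":0.085},{"x":0.017,"y":0.152,"z":-0.46,"ax":-18,"ay":0,"az":0,"fingers":0.085},{"x":0.017,"y":0.152,"z":-0.46,"ax":-18,"ay":0,"az":0,"fingers":0.085},{"x":0.017,"y":0.152,"z":-0.46,"ax":-18,"ay":0,"az":0,"fingers":0.085},{"x":0.017,"y":0.152,"z":-0.46,"ax":-18,"ay":0,"az":0,"fingers":0.085},{"x":0.017,"y":0.152,"z":-0.46,"ax":-18,"ay":0,"az":0,"fingers":0.085}]}}

```text
t: 1.77
position: [418.5, 280.3, 202.8]
tcp_rot: [0.407, 0.578, -0.407, 0.578]
ft_force: [0.3, -1.1, 0.6]
grip_width: 0.998
```

```bash
python3 -c "
from h import *
go(442.2,370.8,120,20)"
```

```text
t 1.77 pos [418.54 280.3  202.84] yaw 19.76 F [ 0.3 -1.1  0.6] grip 85.2mm j [ 0.43  0.24 -0.16  1.17 -0.    1.65]
d(m) [ 0.08282  0.05287 -0.07719] turn [-0.24  0.01  0.01]
```

{"fn": "jog_arm", "kwargs": {"steps": [{"x":0.02,"y":0.02,"z":-0.03,"ax":0,"ay":0,"az":0,"fingers":0.085},{"x":0.04,"y":0.04,"z":-0.06,"ax":0,"ay":0,"az":0,"fingers":0.085},{"x":0.06,"y":0.053,"z":-0.077,"ax":0,"ay":0,"az":0,"fingers":0.085},{"x":0.08,"y":0.053,"z":-0.077,"ax":0,"ay":0,"az":0,"fingers":0.085},{"x":0.08,"y":0.053,"z":-0.077,"ax":0,"ay":0,"az":0,"fingers":0.085},{"x":0.08,"y":0.053,"z":-0.077,"ax":0,"ay":0,"az":0,"fingers":0.085}]}}

```text
t: 2.27
position: [441.9, 367.8, 122.6]
tcp_rot: [0.406, 0.579, -0.408, 0.578]
ft_force: [0.1, -0.8, 0.8]
grip_width: 0.995
```

```bash
python3 -c "
from h import *
cv2.imwrite('pics/s1.png',cv2.resize(r.snapshot('scene')[90:190,340:460],None,fx=5,fy=5,interpolation=2)[:,:,::-1])
go(442.2,370.8,22,20)"
```

```text
t 2.32 pos [442.54 367.87 123.79] yaw 19.71 F [ 0.2 -0.1 -0. ] grip 85.1mm j [ 0.55  0.4  -0.14  1.03 -0.    1.78]
d(m) [ 0.10179  0.0007  -0.00289] turn [-0.29  0.01  0.02]
```

View pics/s1.png

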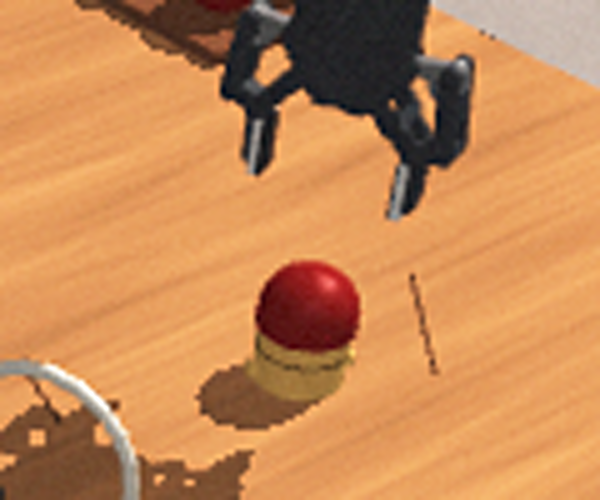

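{"fn": "jog_arm", "kwargs": {"steps": [{"x":0.02,"y":0.0007,"z":-0.003,"ax":0,"ay":0,"az":0,"fingers":0.085},{"x":0.045,"y":0.0007,"z":-0.003,"ax":0,"ay":0,"az":0,"fingers":0.085},{"x":0.07,"y":0.0007,"z":-0.003,"ax":0,"ay":0,"az":0,"fingers":0.085},{"x":0.09,"y":0.0007,"z":-0.003,"ax":0,"ay":0,"az":0,"fingers":0.085},{"x":0.1,"y":0.0007,"z":-0.003,"ax":0,"ay":0,"az":0,"fingers":0.085},{"x":0.102,"y":0.0007,"z":-0.003,"ax":0,"ay":0,"az":0,"fingers":0.085},{"x":0.102,"y":0.0007,"z":-0.003,"ax":0,"ay":0,"az":0,"fingers":0.085}]}}

```text
t: 2.9
position: [442.8, 371.2, 22.2]
tcp_rot: [0.407, 0.578, -0.407, 0.578]
ft_force: [1.1, -0.0, 0.8]
grip_width: 0.993
```

```bash
python3 -c "
from h import *
cv2.imwrite('pics/s2.png',cv2.resize(r.snapshot('scene')[90:190,340:460],None,fx=5,fy=5,interpolation=2)[:,:,::-1])
go(442.2,370.8,22,20)"
```

```text
t 2.95 pos [443.06 371.49  22.62] yaw 19.70 F [ 0.3 -0.   0.2] grip 84.8mm j [ 0.56  0.49 -0.29  0.79  0.    1.78]
d(m) [ 0.00062 -0.00104  0.00036] turn [-0.3  -0.02 -0.09]
```

View pics/s2.png

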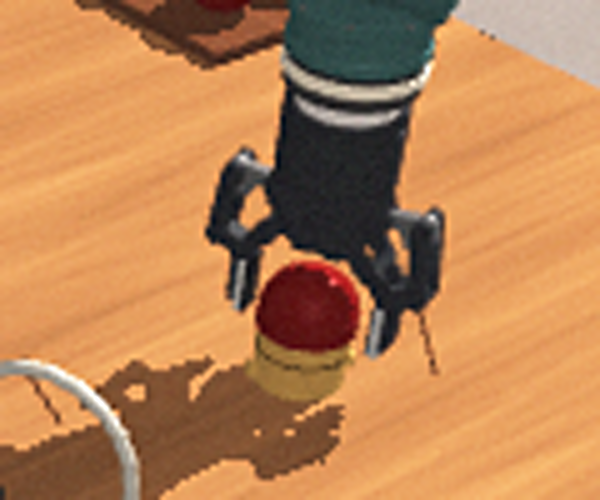

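{"fn": "jog_arm", "kwargs": {"steps": [{"x":0,"y":0,"z":0,"ax":0,"ay":0,"az":0,"fingers":0.074},{"x":0,"y":0,"z":0,"ax":0,"ay":0,"az":0,"fingers":0.068},{"x":0,"y":0,"z":0,"ax":0,"ay":0,"az":0,"fingers":0.066},{"x":0,"y":0,"z":0,"ax":0,"ay":0,"az":0,"fingers":0.064},{"x":0,"y":0,"z":0,"ax":0,"ay":0,"az":0,"fingers":0.062},{"x":0,"y":0,"z":0,"ax":0,"ay":0,"az":0,"fingers":0.062}]}}

```text
t: 3.45
position: [442.7, 371.6, 22.4]
tcp_rot: [0.407, 0.578, -0.407, 0.578]
ft_force: [-3.2, -2.8, 14.7]
grip_width: 0.738
```

```bash
python3 -c "
from h import *
cv2.imwrite('pics/s3.png',cv2.resize(r.snapshot('scene')[90:190,340:460],None,fx=5,fy=5,interpolation=2)[:,:,::-1])
go(442.2,370.8,22,20)"
```

```text
t 3.50 pos [442.68 371.59  22.39] yaw 19.72 F [-3.  -2.1 14.5] grip 63.1mm j [ 0.56  0.49 -0.29  0.78 -0.    1.78]
d(m) [ 0.00038 -0.00072  0.00059] turn [-0.28 -0.01 -0.09]
```

View pics/s3.png

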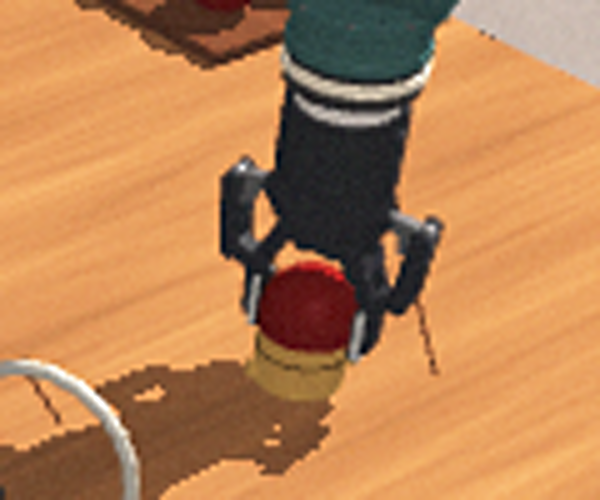

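{"fn": "jog_arm", "kwargs": {"steps": [{"x":0,"y":0,"z":0,"ax":0,"ay":0,"az":0,"fingers":0.085},{"x":0,"y":0,"z":0,"ax":0,"ay":0,"az":0,"fingers":0.085},{"x":0,"y":0,"z":0,"ax":0,"ay":0,"az":0,"fingers":0.085},{"x":0,"y":0,"z":0,"ax":0,"ay":0,"az":0,"fingers":0.085}]}}

```text
t: 3.83
position: [442.3, 371.3, 21.1]
tcp_rot: [0.407, 0.578, -0.407, 0.578]
ft_force: [0.4, -0.0, 0.4]
grip_width: 0.992
```

```bash
python3 -c "
from h import *
a=r.snapshot('scene')
x,f,_,_=fit('red','scene',a,ballprof(40),[440,370],(386,138,32,23));print(x,f)
cv2.imwrite('pics/s4.png',cv2.resize(a[90:190,340:460],None,fx=5,fy=5,interpolation=2)[:,:,::-1])
go(442.7,371.5,22,110)"
```

```text
[441.87964436 371.04691796] 5.91325493751958
t 3.88 pos [442.28 371.34  21.1 ] yaw 19.72 F [ 0.4 -0.4  0.5] grip 85.0mm j [ 0.56  0.49 -0.29  0.78  0.    1.78]
d(m) [-9.1e-04  4.5e-04 -1.0e-05] turn [-9.028e+01 -1.000e-02  1.000e-02]
```

View pics/s4.png

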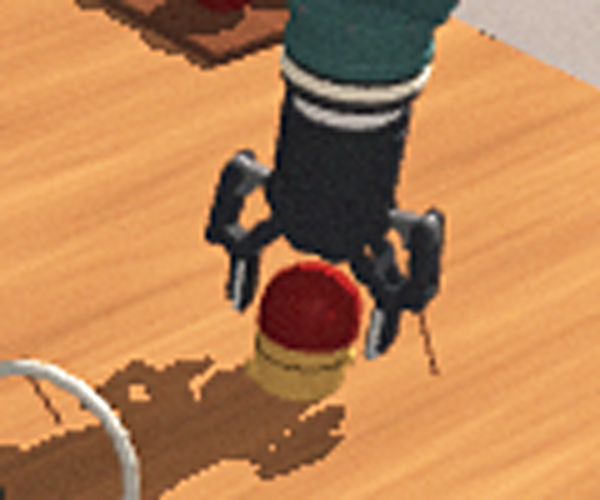

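{"fn": "jog_arm", "kwargs": {"steps": [{"x":0,"y":0,"z":0,"ax":-90,"ay":0,"az":0,"fingers":0.085},{"x":0,"y":0,"z":0,"ax":-90,"ay":0,"az":0,"fingers":0.085},{"x":0,"y":0,"z":0,"ax":-90,"ay":0,"az":0,"fingers":0.085},{"x":0,"y":0,"z":0,"ax":-90,"ay":0,"az":0,"fingers":0.085},{"x":0,"y":0,"z":0,"ax":-90,"ay":0,"az":0,"fingers":0.085},{"x":0,"y":0,"z":0,"ax":-90,"ay":0,"az":0,"fingers":0.085},{"x":0,"y":0,"z":0,"ax":-90,"ay":0,"az":0,"fingers":0.085},{"x":0,"y":0,"z":0,"ax":-90,"ay":0,"az":0,"fingers":0.085},{"x":0,"y":0,"z":0,"ax":-90,"ay":0,"az":0,"fingers":0.085},{"x":0,"y":0,"z":0,"ax":-90,"ay":0,"az":0,"fingers":0.085}]}}

```text
t: 4.72
position: [442.3, 371.3, 21.1]
tcp_rot: [-0.01, 0.707, 0.01, 0.707]
ft_force: [-0.7, 0.6, -0.1]
grip_width: 0.994
```

```bash
python3 -c "
from h import *
go(442.5,371.4,22,110)"
```

```text
t 4.72 pos [442.26 371.3   21.06] yaw 91.69 F [-0.7  0.6 -0.1] grip 84.9mm j [ 0.56  0.49 -0.29  0.78  0.    0.53]
d(m) [-9.4e-04  9.0e-05  2.4e-04] turn [-1.831e+01 -1.000e-02  0.000e+00]
```

{"fn": "jog_arm", "kwargs": {"steps": [{"x":0,"y":0,"z":0,"ax":-7,"ay":0,"az":0,"fingers":0.085},{"x":0,"y":0,"z":0,"ax":-14,"ay":0,"az":0,"fingers":0.085},{"x":0,"y":0,"z":0,"ax":-17,"ay":0,"az":0,"fingers":0.085},{"x":0,"y":0,"z":0,"ax":-17,"ay":0,"az":0,"fingers":0.074},{"x":0,"y":0,"z":0,"ax":-17,"ay":0,"az":0,"fingers":0.068},{"x":0,"y":0,"z":0,"ax":-17,"ay":0,"az":0,"fingers":0.066},{"x":0,"y":0,"z":0,"ax":-17,"ay":0,"az":0,"fingers":0.064},{"x":0,"y":0,"z":0,"ax":-17,"ay":0,"az":0,"fingers":0.06},{"x":0,"y":0,"z":0,"ax":-17,"ay":0,"az":0,"fingers":0.055},{"x":0,"y":0,"z":0,"ax":-17,"ay":0,"az":0,"fingers":0.055}]}}

```text
t: 5.55
position: [442.5, 371.0, 21.6]
tcp_rot: [-0.112, 0.698, 0.112, 0.698]
ft_force: [-0.8, -5.3, 8.6]
grip_width: 0.734
```

```bash
python3 -c "
from h import *
a=r.snapshot('scene')
cv2.imwrite('pics/s5.png',cv2.resize(a[90:190,340:460],None,fx=5,fy=5,interpolation=2)[:,:,::-1])
go(442.5,371.4,150,110)"
```

```text
t 5.60 pos [442.48 371.05  21.63] yaw 108.26 F [-0.4 -3.6  8.9] grip 62.5mm j [ 0.56  0.49 -0.29  0.78 -0.    0.24]
d(m) [-0.12837  0.00024  0.00019] turn [-1.74  0.03  0.04]
```

View pics/s5.png

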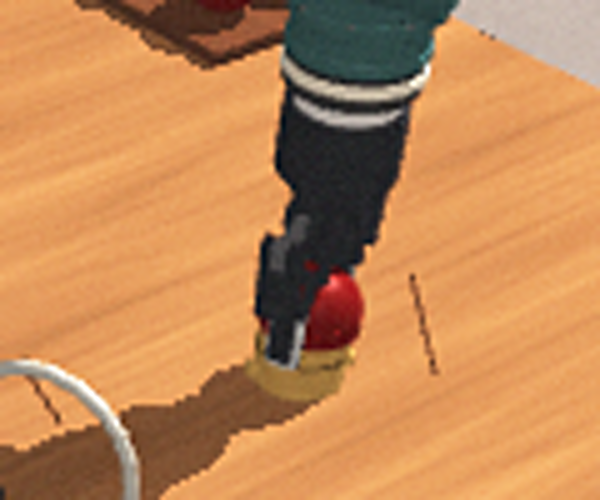

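{"fn": "jog_arm", "kwargs": {"steps": [{"x":-0.01,"y":0,"z":0,"ax":0,"ay":0,"az":0,"fingers":0.055},{"x":-0.03,"y":0,"z":0,"ax":0,"ay":0,"az":0,"fingers":0.055},{"x":-0.06,"y":0,"z":0,"ax":-2,"ay":0,"az":0,"fingers":0.055},{"x":-0.09,"y":0,"z":0,"ax":-2,"ay":0,"az":0,"fingers":0.055},{"x":-0.12,"y":0,"z":0,"ax":-2,"ay":0,"az":0,"fingers":0.055},{"x":-0.15,"y":0,"z":0,"ax":-2,"ay":0,"az":0,"fingers":0.055},{"x":-0.18,"y":0,"z":0,"ax":-2,"ay":0,"az":0,"fingers":0.055},{"x":-0.18,"y":0,"z":0,"ax":-2,"ay":0,"az":0,"fingers":0.055}]}}

```text
t: 6.27
position: [443.8, 372.4, 207.2]
tcp_rot: [-0.124, 0.694, 0.126, 0.699]
ft_force: [-0.1, 0.1, -0.6]
grip_width: 0.733
```

```bash
python3 -c "
from h import *
a=r.snapshot('scene')
cv2.imwrite('pics/s6.png',cv2.resize(a[70:190,330:470],None,fx=5,fy=5,interpolation=2)[:,:,::-1])
go(541.6,11.9,205,109)"
```

```text
t 6.32 pos [443.28 372.11 204.38] yaw 110.31 F [ 0.9  0.5 -1.4] grip 62.8mm j [0.56 0.36 0.02 1.23 0.   0.2 ]
d(m) [-0.00126 -0.37194 -0.03282] turn [ 1.31  0.29 -0.08]
```

View pics/s6.png

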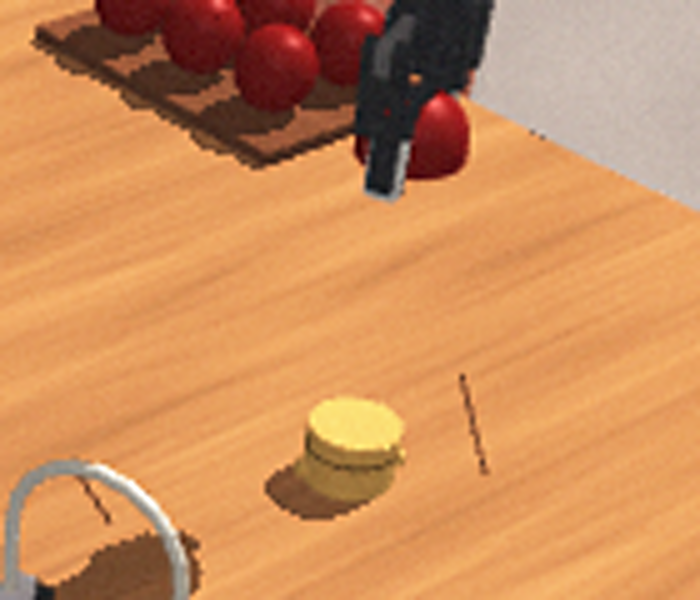

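{"fn": "jog_arm", "kwargs": {"steps": [{"x":-0.005,"y":-0.025,"z":-0.002,"ax":1.3,"ay":0.3,"az":0,"fingers":0.055},{"x":-0.005,"y":-0.065,"z":-0.006,"ax":1.3,"ay":0.3,"az":0,"fingers":0.055},{"x":-0.005,"y":-0.105,"z":-0.01,"ax":1.3,"ay":0.3,"az":0,"fingers":0.055},{"x":-0.005,"y":-0.145,"z":-0.014,"ax":1.3,"ay":0.3,"az":0,"fingers":0.055},{"x":-0.005,"y":-0.185,"z":-0.018,"ax":1.3,"ay":0.3,"az":0,"fingers":0.055},{"x":-0.005,"y":-0.225,"z":-0.022,"ax":1.3,"ay":0.3,"az":0,"fingers":0.055},{"x":-0.005,"y":-0.265,"z":-0.026,"ax":1.3,"ay":0.3,"az":0,"fingers":0.055},{"x":-0.005,"y":-0.305,"z":-0.029,"ax":1.3,"ay":0.3,"az":0,"fingers":0.055},{"x":-0.005,"y":-0.34,"z":-0.031,"ax":1.3,"ay":0.3,"az":0,"fingers":0.055},{"x":-0.005,"y":-0.367,"z":-0.033,"ax":1.3,"ay":0.3,"az":0,"fingers":0.055}]}}

```text
t: 7.15
position: [538.9, 13.1, 205.4]
tcp_rot: [-0.117, 0.7, 0.116, 0.695]
ft_force: [0.0, 0.2, -0.4]
grip_width: 0.734
```

```bash
python3 -c "
from h import *
go(541.6,11.9,120,109)"
```

```text
t 7.15 pos [538.95  13.13 205.4 ] yaw 108.93 F [ 0.   0.2 -0.4] grip 62.7mm j [-0.13  0.3  -0.07  1.21 -0.   -0.46]
d(m) [ 0.08539 -0.00205  0.00264] turn [-0.07 -0.36 -0.02]
```

{"fn": "jog_arm", "kwargs": {"steps": [{"x":0.02,"y":-0.001,"z":0.001,"ax":0,"ay":0,"az":0,"fingers":0.055},{"x":0.045,"y":-0.002,"z":0.001,"ax":0,"ay":0,"az":0,"fingers":0.055},{"x":0.065,"y":-0.002,"z":0.001,"ax":0,"ay":0,"az":0,"fingers":0.055},{"x":0.075,"y":-0.002,"z":0.001,"ax":0,"ay":0,"az":0,"fingers":0.055},{"x":0.08,"y":-0.002,"z":0.001,"ax":0,"ay":0,"az":0,"fingers":0.055},{"x":0.08,"y":-0.002,"z":0.001,"ax":0,"ay":0,"az":0,"fingers":0.055},{"x":0.08,"y":-0.002,"z":0.001,"ax":0,"ay":0,"az":0,"fingers":0.055}]}}

```text
t: 7.73
position: [540.1, 14.1, 126.3]
tcp_rot: [-0.117, 0.699, 0.117, 0.695]
ft_force: [0.1, -0.7, -0.8]
grip_width: 0.739
```

```bash
python3 -c "
from h import *
a=r.snapshot('scene');b=r.snapshot('top')
cv2.imwrite('pics/sf7.png',a[:,:,::-1]);cv2.imwrite('pics/tf7.png',b[:,:,::-1])
v=np.hstack([cv2.resize(q,(390,390),interpolation=2) for q in(a[140:230,285:375],b[170:260,270:360])])
cv2.imwrite('pics/s7.png',v[:,:,::-1])
go(541.6,11.9,120,109)"
```

```text
t 7.83 pos [540.51  14.1  126.86] yaw 109.04 F [-0.3 -0.1 -1.3] grip 62.9mm j [-0.12  0.35 -0.22  1.01 -0.   -0.46]
d(m) [ 0.00686 -0.00243  0.00034] turn [ 0.04 -0.25  0.03]
```

View pics/s7.png

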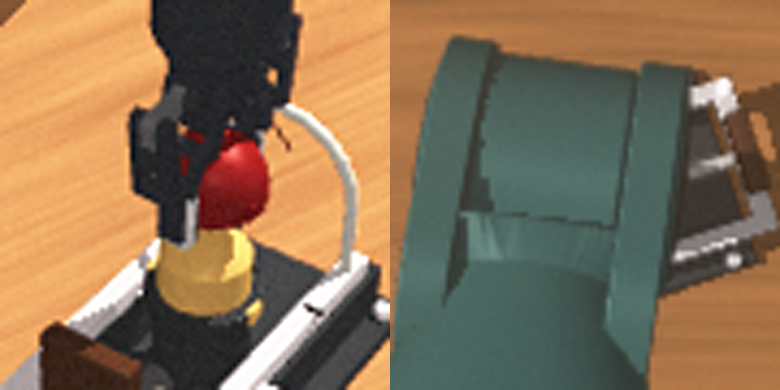

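```bash
cat >> h.py <<'E'
def fitw(n,im,prof,x0,roi,dark=75):
    x,y,w,h=roi;S=8
    c=cov("red",im)[y:y+h,x:x+w];mx=im[y:y+h,x:x+w].max(-1).astype(int)
    dk=((mx<dark)&(c<.5)).astype(np.uint8)
    dk=cv2.dilate(dk,np.ones((3,3),np.uint8))
    # keep pixels fully red in weight
    W=(1-dk)
    def rend(p):
        hu=cv2.convexHull(proj(n,rings(prof,p)).astype(np.float32))[:,0]
        hu=(hu-[x,y]+0.5)*S-0.5
        m=np.zeros((h*S,w*S),np.uint8);cv2.fillPoly(m,[np.round(hu*16).astype(np.int32)],255,shift=4)
        return cv2.resize(m,(w,h),interpolation=cv2.INTER_AREA)/255.
    g=lambda p:np.sum(W*(rend(p)-c)**2)
    s=minimize(g,x0,method="Nelder-Mead",options=dict(initial_simplex=[x0,[x0[0]+5,x0[1]],[x0[0],x0[1]+5]],xatol=.02,fatol=1e-3))
    return s.x,s.fun,np.hstack([c,W,rend(s.x),W*abs(rend(s.x)-c)]),g(x0)
E
python3 - <<'E'
from h import *
a=cv2.imread("pics/sf7.png")[:,:,::-1]
out=[]
for rz in(144.3,145.3,146.3):
    x,f,v,g0=fitw("scene",a,ballprof(rz),[540.5,14.1],(332,165,20,28));print(rz,x,f,g0)
    out.append(v)
cv2.imwrite("pics/f7.png",cv2.resize(out[1]*255,None,fx=8,fy=8,interpolation=0).astype(np.uint8))
E
```

```text
144.3 [539.54545844  14.69011281] 2.3668421382941025 3.6285829009699753
145.3 [540.40188599  14.22214661] 2.369235385145192 2.4047096245906756
146.3 [541.38970959  13.11938021] 2.351645276955834 3.2795721776303886
```

View pics/f7.png

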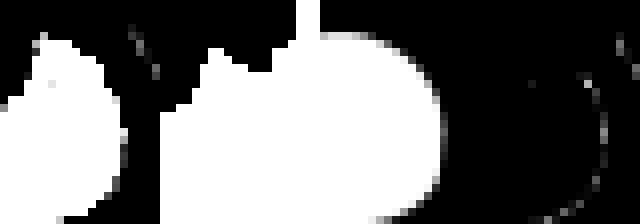

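Run:
```python
from h import *
import h
def covg(im,thr,w):
    f=im.astype(float);q=((f[...,0]-f[...,2])-thr+w/2)/w; q[(f[...,1]/(f[...,0]+1)<.69)]=0
    return np.clip(q,0,1)
a=cv2.imread("pics/scene0.png")[:,:,::-1];b=cv2.imread("pics/top0.png")[:,:,::-1]
out=[]
for thr,w in((30,30),(40,60),(50,40)):
  for n,im,roi,x0 in(("scene",a,(316,186,32,30),[541,11.]),("top",b,(303,203,28,27),[544,12.])):
    x,y,ww,hh=roi;c=covg(im,thr,w)[y:y+hh,x:x+ww];S=8
    def rend(p,pad=0):
        hu=cv2.convexHull(proj(n,rings(dieprof(),p)).astype(np.float32))[:,0]
        if pad: m=hu.mean(0);hu=m+(hu-m)*(1+pad/11)
        hu=(hu-[x,y]+.5)*S-.5;m=np.zeros((hh*S,ww*S),np.uint8);cv2.fillPoly(m,[np.round(hu*16).astype(np.int32)],255,shift=4)
        return cv2.resize(m,(ww,hh),interpolation=cv2.INTER_AREA)/255.
    p=np.array(x0)
    for it in range(3):
        W=rend(p,2.)>.5
        if n=="top":  # drop pin directions
            pin=np.array([317.+0,216]) ;yy,xx=np.mgrid[y:y+hh,x:x+ww]
            W=W&~((yy<207.5)&(xx<317))&~((yy>225))
        s=minimize(lambda q:np.sum(W*(rend(q)-c)**2),p,method="Nelder-Mead",options=dict(initial_simplex=[p,p+[3,0],p+[0,3]],xatol=.02,fatol=1e-3));p=s.x
    print(thr,n,p,s.fun,(W*c).sum(),rend(p).sum())
    if thr==40: out.append(cv2.resize(np.hstack([c,W,rend(p),W*abs(c-rend(p))])*255,(780,280),interpolation=0))
cv2.imwrite("pics/f8.png",np.vstack(out).astype(np.uint8))
```

```text
30 scene [540.8767153   10.92539239] 20.559092656670508 449.1333333333333 420.57647058823534
30 top [544.17308992  12.35837066] 7.062510572856594 283.29999999999995 263.3372549019608
40 scene [540.87299473  10.91780811] 14.480138408304498 441.6 420.57647058823534
40 top [544.17393464  12.3637737 ] 2.4837572087658595 276.68333333333334 263.24313725490197
50 scene [540.88545771  10.83469916] 14.74702398116109 435.325 419.65098039215684
50 top [544.39916847  12.35447605] 0.816291089965398 261.625 262.321568627451
```

View pics/f8.png

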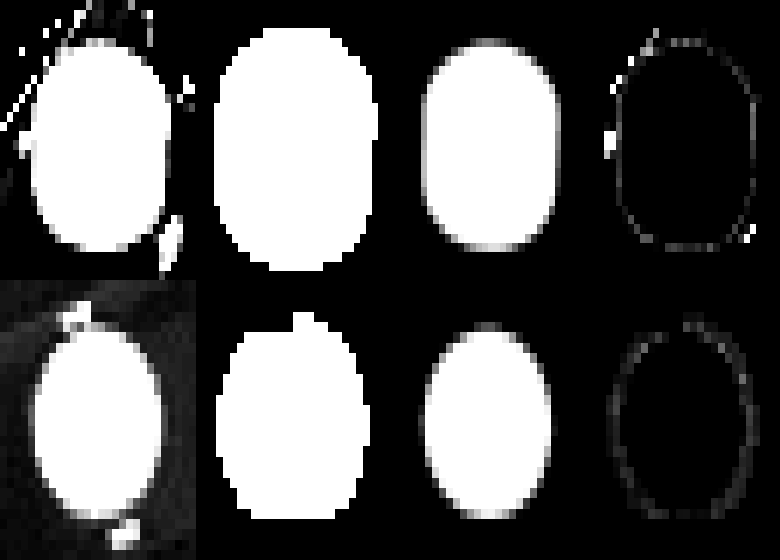

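```bash
python3 -c "
from h import *
go(541.2,11.4,98,109)"
```

```text
t 7.83 pos [540.51  14.1  126.86] yaw 109.04 F [-0.3 -0.1 -1.3] grip 62.9mm j [-0.12  0.35 -0.22  1.01 -0.   -0.46]
d(m) [ 0.02886 -0.00276 -0.0001 ] turn [ 0.04 -0.25  0.03]
```

{"fn": "jog_arm", "kwargs": {"steps": [{"x":0.005,"y":-0.001,"z":0,"ax":0,"ay":-0.2,"az":0,"fingers":0.055},{"x":0.012,"y":-0.0028,"z":0,"ax":0,"ay":-0.2,"az":0,"fingers":0.055},{"x":0.02,"y":-0.0028,"z":0,"ax":0,"ay":-0.2,"az":0,"fingers":0.055},{"x":0.025,"y":-0.0028,"z":0,"ax":0,"ay":-0.2,"az":0,"fingers":0.055},{"x":0.028,"y":-0.0028,"z":0,"ax":0,"ay":-0.2,"az":0,"fingers":0.055},{"x":0.029,"y":-0.0028,"z":0,"ax":0,"ay":-0.2,"az":0,"fingers":0.055},{"x":0.029,"y":-0.0028,"z":0,"ax":0,"ay":-0.2,"az":0,"fingers":0.055},{"x":0.029,"y":-0.0028,"z":0,"ax":0,"ay":-0.2,"az":0,"fingers":0.055}]}}

```text
t: 8.5
position: [541.0, 11.3, 97.3]
tcp_rot: [-0.117, 0.698, 0.117, 0.697]
ft_force: [0.4, -0.1, -0.2]
grip_width: 0.734
```

```bash
python3 -c "
from h import *
a=r.snapshot('scene')
cv2.imwrite('pics/sf9.png',a[:,:,::-1])
cv2.imwrite('pics/s9.png',cv2.resize(a[140:240,275:375],(600,600),interpolation=2)[:,:,::-1])
s=r.read_state();p=s['position'];R=Ro.from_quat(s['tcp_rot']).as_matrix();print(R[:,0])
x,f,v,g0=fitw('scene',a,ballprof(p[2]+18.4),[p[0],p[1]],(330,180,22,28));print(x,f,g0)
cv2.imwrite('pics/f9.png',cv2.resize(v*255,None,fx=8,fy=8,interpolation=0).astype(np.uint8))
go(541.2,11.4,90,109)"
```

```text
[-1.23987354e-03 -6.82626555e-04 -9.99998998e-01]
[541.08468152  12.22163249] 1.1779672310306577 2.3041593014705217
t 8.55 pos [541.08  11.34  97.39] yaw 109.04 F [-0.3  0.3 -1.4] grip 62.6mm j [-0.13  0.37 -0.27  0.93 -0.   -0.46]
d(m) [7.39e-03 2.00e-05 1.40e-04] turn [ 0.04 -0.08  0.01]
```

View pics/s9.png

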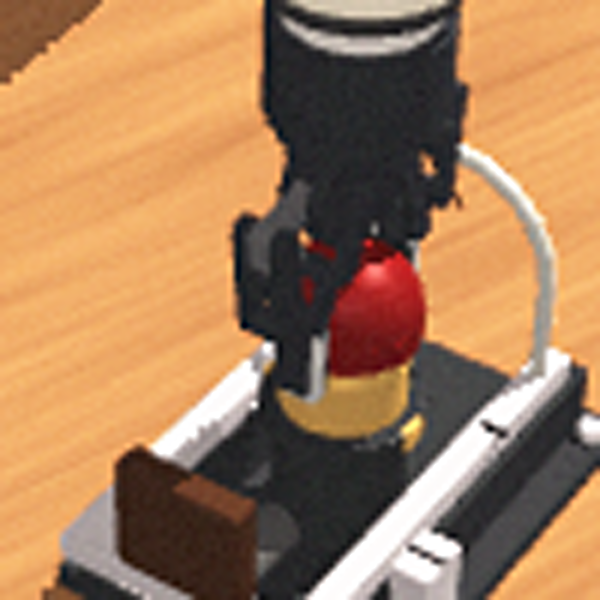

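View pics/f9.png

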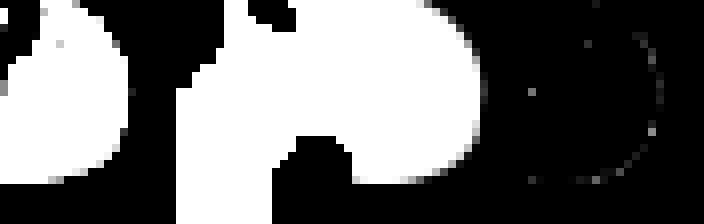

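{"fn": "jog_arm", "kwargs": {"steps": [{"x":0.002,"y":0,"z":0,"ax":0,"ay":-0.1,"az":0,"fingers":0.055},{"x":0.004,"y":0,"z":0,"ax":0,"ay":-0.1,"az":0,"fingers":0.055},{"x":0.0045,"y":0,"z":0,"ax":0,"ay":-0.1,"az":0,"fingers":0.055},{"x":0.0045,"y":0,"z":0,"ax":0,"ay":-0.1,"az":0,"fingers":0.055},{"x":0.0045,"y":0,"z":0,"ax":0,"ay":-0.1,"az":0,"fingers":0.055}]}}

```text
t: 8.97
position: [541.1, 11.3, 92.8]
tcp_rot: [-0.117, 0.697, 0.117, 0.698]
ft_force: [0.4, -2.0, 1.7]
grip_width: 0.731
```

{"fn": "jog_arm", "kwargs": {"steps": [{"x":0.0007,"y":0,"z":0,"ax":0,"ay":0,"az":0,"fingers":0.055},{"x":0.0007,"y":0,"z":0,"ax":0,"ay":0,"az":0,"fingers":0.055},{"x":0.0007,"y":0,"z":0,"ax":0,"ay":0,"az":0,"fingers":0.055}]}}

```text
t: 9.22
position: [541.4, 11.1, 92.3]
tcp_rot: [-0.117, 0.697, 0.117, 0.698]
ft_force: [0.9, -2.2, 4.7]
grip_width: 0.734
```

{"fn": "jog_arm", "kwargs": {"steps": [{"x":0.0005,"y":0,"z":0,"ax":0,"ay":0,"az":0,"fingers":0.055},{"x":0.0005,"y":0,"z":0,"ax":0,"ay":0,"az":0,"fingers":0.055},{"x":0.0005,"y":0,"z":0,"ax":0,"ay":0,"az":0,"fingers":0.055}]}}

```text
t: 9.47
position: [541.5, 11.0, 92.0]
tcp_rot: [-0.117, 0.697, 0.116, 0.698]
ft_force: [1.2, -2.9, 6.0]
grip_width: 0.737
```

{"fn": "jog_arm", "kwargs": {"steps": [{"x":-0.002,"y":0,"z":0,"ax":0,"ay":0,"az":0,"fingers":0.055},{"x":-0.002,"y":-0.001,"z":0,"ax":0,"ay":0,"az":0,"fingers":0.055},{"x":-0.002,"y":-0.001,"z":0,"ax":0,"ay":0,"az":0,"fingers":0.055},{"x":-0.001,"y":-0.001,"z":0,"ax":0,"ay":0,"az":0,"fingers":0.055},{"x":-0.001,"y":-0.001,"z":0,"ax":0,"ay":0,"az":0,"fingers":0.055},{"x":-0.001,"y":-0.001,"z":0,"ax":0,"ay":0,"az":0,"fingers":0.055}]}}

```text
t: 9.97
position: [541.2, 10.4, 92.4]
tcp_rot: [-0.117, 0.697, 0.117, 0.697]
ft_force: [0.6, -0.2, 0.7]
grip_width: 0.733
```

{"fn": "jog_arm", "kwargs": {"steps": [{"x":0.0005,"y":0,"z":0,"ax":0,"ay":0,"az":0,"fingers":0.055},{"x":0.0005,"y":0,"z":0,"ax":0,"ay":0,"az":0,"fingers":0.055},{"x":0.0005,"y":0,"z":0,"ax":0,"ay":0,"az":0,"fingers":0.055}]}}

```text
t: 10.22
position: [541.4, 10.4, 92.0]
tcp_rot: [-0.117, 0.697, 0.117, 0.697]
ft_force: [1.6, -1.4, 2.9]
grip_width: 0.732
```

{"fn": "jog_arm", "kwargs": {"steps": [{"x":0.0005,"y":0,"z":0,"ax":0,"ay":0,"az":0,"fingers":0.055},{"x":0.0005,"y":0,"z":0,"ax":0,"ay":0,"az":0,"fingers":0.055},{"x":0.0005,"y":0,"z":0,"ax":0,"ay":0,"az":0,"fingers":0.055}]}}

```text
t: 10.47
position: [541.5, 10.3, 91.7]
tcp_rot: [-0.117, 0.697, 0.117, 0.698]
ft_force: [1.7, -1.0, 4.9]
grip_width: 0.734
```

{"fn": "jog_arm", "kwargs": {"steps": [{"x":0.0005,"y":0,"z":0,"ax":0,"ay":0,"az":0,"fingers":0.055},{"x":0.0005,"y":0,"z":0,"ax":0,"ay":0,"az":0,"fingers":0.055},{"x":0.0005,"y":0,"z":0,"ax":0,"ay":0,"az":0,"fingers":0.055}]}}

```text
t: 10.72
position: [541.7, 10.2, 91.4]
tcp_rot: [-0.117, 0.697, 0.117, 0.698]
ft_force: [0.4, -2.7, 6.8]
grip_width: 0.737
```

{"fn": "jog_arm", "kwargs": {"steps": [{"x":-0.003,"y":0,"z":0,"ax":0,"ay":0,"az":0,"fingers":0.055},{"x":-0.003,"y":-0.0008,"z":0.0004,"ax":0,"ay":0,"az":0,"fingers":0.055},{"x":-0.003,"y":-0.0008,"z":0.0004,"ax":0,"ay":0,"az":0,"fingers":0.055},{"x":-0.0015,"y":-0.0008,"z":0.0004,"ax":0,"ay":0,"az":0,"fingers":0.055},{"x":-0.0015,"y":-0.0008,"z":0.0004,"ax":0,"ay":0,"az":0,"fingers":0.055},{"x":-0.0015,"y":-0.0008,"z":0.0004,"ax":0,"ay":0,"az":0,"fingers":0.055}]}}

```text
t: 11.22
position: [541.7, 9.8, 92.2]
tcp_rot: [-0.117, 0.698, 0.117, 0.697]
ft_force: [0.4, -0.0, -0.1]
grip_width: 0.732
```

{"fn": "jog_arm", "kwargs": {"steps": [{"x":0.0005,"y":0,"z":0,"ax":0,"ay":0,"az":0,"fingers":0.055},{"x":0.0005,"y":0,"z":0,"ax":0,"ay":0,"az":0,"fingers":0.055},{"x":0.0005,"y":0,"z":0,"ax":0,"ay":0,"az":0,"fingers":0.055}]}}

```text
t: 11.47
position: [541.8, 9.8, 91.9]
tcp_rot: [-0.117, 0.697, 0.117, 0.697]
ft_force: [-0.4, -0.2, 0.4]
grip_width: 0.738
```

{"fn": "jog_arm", "kwargs": {"steps": [{"x":0.0005,"y":0,"z":0,"ax":0,"ay":0,"az":0,"fingers":0.055},{"x":0.0005,"y":0,"z":0,"ax":0,"ay":0,"az":0,"fingers":0.055},{"x":0.0005,"y":0,"z":0,"ax":0,"ay":0,"az":0,"fingers":0.055}]}}

```text
t: 11.72
position: [541.9, 9.7, 91.5]
tcp_rot: [-0.117, 0.697, 0.117, 0.697]
ft_force: [0.3, -0.2, -0.4]
grip_width: 0.73
```

{"fn": "jog_arm", "kwargs": {"steps": [{"x":0.0005,"y":0,"z":0,"ax":0,"ay":0,"az":0,"fingers":0.055},{"x":0.0005,"y":0,"z":0,"ax":0,"ay":0,"az":0,"fingers":0.055},{"x":0.0005,"y":0,"z":0,"ax":0,"ay":0,"az":0,"fingers":0.055}]}}

```text
t: 11.97
position: [542.1, 9.7, 91.1]
tcp_rot: [-0.117, 0.697, 0.117, 0.698]
ft_force: [0.6, -0.5, 4.1]
grip_width: 0.736
```

{"fn": "jog_arm", "kwargs": {"steps": [{"x":0.0005,"y":0,"z":0,"ax":0,"ay":0,"az":0,"fingers":0.055},{"x":0.0005,"y":0,"z":0,"ax":0,"ay":0,"az":0,"fingers":0.055},{"x":0.0005,"y":0,"z":0,"ax":0,"ay":0,"az":0,"fingers":0.055}]}}

```text
t: 12.22
position: [542.2, 9.7, 91.0]
tcp_rot: [-0.117, 0.697, 0.117, 0.698]
ft_force: [-0.4, -0.8, 9.0]
grip_width: 0.735
```

```bash
python3 -c "
from h import *
s=r.read_state();R=Ro.from_quat(s['tcp_rot']).as_matrix();print(R[:,0],s['ft_force'],s['ft_torque'])
a=r.snapshot('scene');p=s['position']
x,f,v,g0=fitw('scene',a,ballprof(p[2]+18.4),[p[0],p[1]],(330,180,22,33));print(x,f,g0)
cv2.imwrite('pics/s10.png',cv2.resize(a[160:220,300:360],(600,600),interpolation=2)[:,:,::-1])
s=r.read_state();print(s['ft_force'],s['ft_torque'])
go(541.2,11.4,90,109)"
```

```text
[ 1.03097251e-03 -3.14970730e-04 -9.99999419e-01] [-0.44108928 -0.82853721  8.97796959] [-0.14001879  0.07065701 -0.02473586]
[541.39682888  11.02008722] 1.734089591807761 4.430470476655263
[-0.46419273 -0.21562495  9.37058219] [-0.13673941  0.08999956 -0.01370504]
t 12.27 pos [542.23   9.69  90.97] yaw 109.04 F [-0.5 -0.2  9.4] grip 63.2mm j [-0.13  0.37 -0.28  0.91 -0.   -0.46]
d(m) [ 0.00097  0.00195 -0.00042] turn [0.04 0.05 0.04]
```

View pics/s10.png

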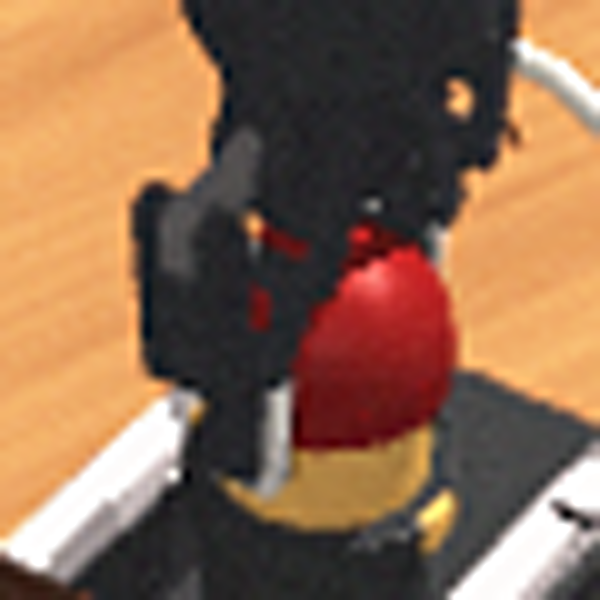

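{"fn": "jog_arm", "kwargs": {"steps": [{"x":-0.0004,"y":0,"z":0,"ax":0,"ay":0,"az":0,"fingers":0.055},{"x":-0.0004,"y":0,"z":0,"ax":0,"ay":0,"az":0,"fingers":0.06},{"x":-0.0004,"y":0,"z":0,"ax":0,"ay":0,"az":0,"fingers":0.062}]}}

```text
t: 12.52
position: [542.2, 9.7, 91.1]
tcp_rot: [-0.117, 0.697, 0.117, 0.698]
ft_force: [1.0, -1.3, 5.6]
grip_width: 0.735
```

{"fn": "jog_arm", "kwargs": {"steps": [{"x":0,"y":0,"z":0,"ax":0,"ay":0,"az":0,"fingers":0.063},{"x":0,"y":0,"z":0,"ax":0,"ay":0,"az":0,"fingers":0.0635},{"x":0,"y":0,"z":0,"ax":0,"ay":0,"az":0,"fingers":0.064}]}}

```text
t: 12.77
position: [541.9, 9.7, 90.8]
tcp_rot: [-0.117, 0.697, 0.117, 0.697]
ft_force: [3.0, -0.8, 1.8]
grip_width: 0.752
```

{"fn": "jog_arm", "kwargs": {"steps": [{"x":0,"y":0,"z":0,"ax":0,"ay":0,"az":0,"fingers":0.066},{"x":0,"y":0,"z":0,"ax":0,"ay":0,"az":0,"fingers":0.069},{"x":0,"y":0,"z":0,"ax":0,"ay":0,"az":0,"fingers":0.073},{"x":0,"y":0,"z":0,"ax":0,"ay":0,"az":0,"fingers":0.078},{"x":0,"y":0,"z":0,"ax":0,"ay":0,"az":0,"fingers":0.084},{"x":0,"y":0,"z":0,"ax":0,"ay":0,"az":0,"fingers":0.085}]}}

```text
t: 13.27
position: [541.8, 9.8, 90.8]
tcp_rot: [-0.117, 0.697, 0.117, 0.697]
ft_force: [0.2, -0.2, 0.6]
grip_width: 0.993
```

```bash
python3 -c "
from h import *
a=r.snapshot('scene')
x,f,v,g0=fitw('scene',a,ballprof(110),[541.5,11],(330,180,22,33));print(x,f,g0)
cv2.imwrite('pics/s11.png',cv2.resize(a[160:220,300:360],(600,600),interpolation=2)[:,:,::-1])
go(542,9.7,240,109)"
```

```text
[541.68207371  10.75139767] 1.305914129799734 1.4972871138530215
t 13.32 pos [541.79   9.81  90.82] yaw 109.04 F [-0.1 -0.   0. ] grip 85.0mm j [-0.13  0.37 -0.28  0.91 -0.   -0.46]
d(m) [-1.4918e-01 -1.7000e-04  1.4000e-04] turn [ 0.04 -0.01 -0.  ]
```

View pics/s11.png

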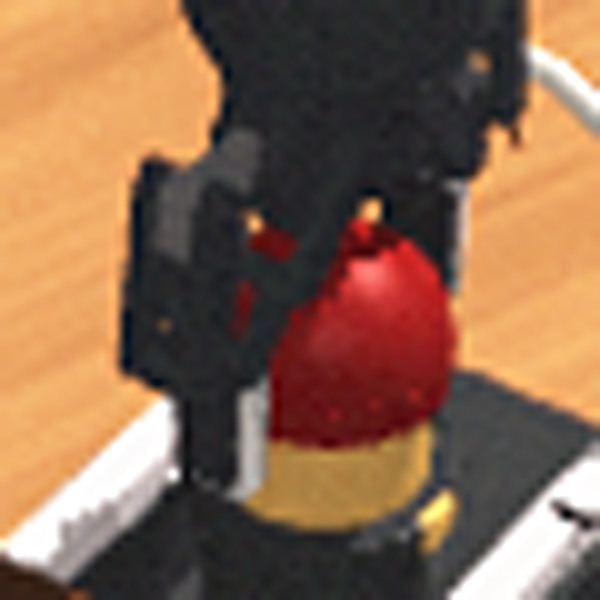

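{"fn": "jog_arm", "kwargs": {"steps": [{"x":-0.005,"y":0,"z":0,"ax":0,"ay":0,"az":0,"fingers":0.085},{"x":-0.015,"y":0,"z":0,"ax":0,"ay":0,"az":0,"fingers":0.085},{"x":-0.03,"y":0,"z":0,"ax":0,"ay":0,"az":0,"fingers":0.085},{"x":-0.05,"y":0,"z":0,"ax":0,"ay":0,"az":0,"fingers":0.085},{"x":-0.075,"y":0,"z":0,"ax":0,"ay":0,"az":0,"fingers":0.085},{"x":-0.1,"y":0,"z":0,"ax":0,"ay":0,"az":0,"fingers":0.085},{"x":-0.105,"y":0,"z":0,"ax":0,"ay":0,"az":0,"fingers":0.085},{"x":-0.105,"y":0,"z":0,"ax":0,"ay":0,"az":0,"fingers":0.085}]}}

```text
t: 13.98
position: [542.7, 9.7, 197.8]
tcp_rot: [-0.117, 0.696, 0.117, 0.698]
ft_force: [-0.3, 0.3, -0.5]
grip_width: 0.996
```

```bash
python3 -c "
from h import *
a=r.snapshot('scene');b=r.snapshot('top')
x,f,v,g0=fitw('scene',a,ballprof(110),[541.5,11],(318,174,34,39));print(x,f,g0)
cv2.imwrite('pics/s12.png',np.hstack([cv2.resize(a[150:225,295:370],(400,400),interpolation=2),cv2.resize(b[175:250,280:355],(400,400),interpolation=2)])[:,:,::-1])
cv2.imwrite('pics/f12.png',cv2.resize(v*255,None,fx=5,fy=5,interpolation=0).astype(np.uint8))
go(579.4,-99,195,109)"
```

```text
[540.90866016  10.93886814] 5.542337927476785 7.266532653855881
t 14.08 pos [541.65   9.8  195.39] yaw 109.04 F [-0.1  1.1 -0.5] grip 85.3mm j [-0.13  0.31 -0.09  1.18 -0.   -0.46]
d(m) [ 0.00037 -0.11517  0.00019] turn [ 0.04 -0.02 -0.01]
```

View pics/s12.png

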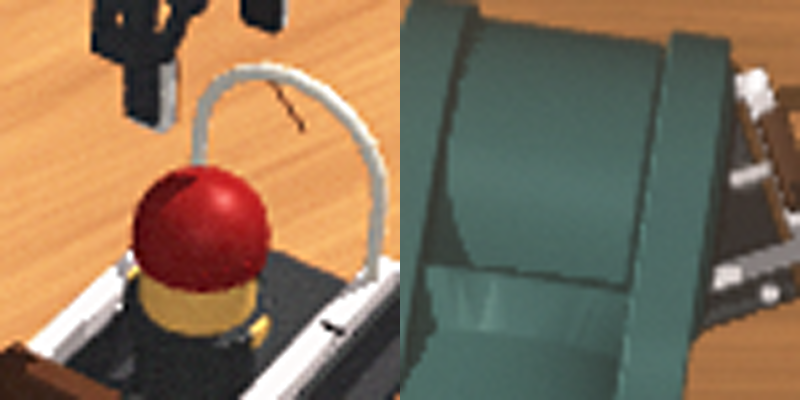

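View pics/f12.png

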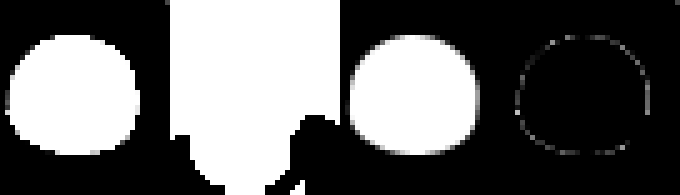

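{"fn": "jog_arm", "kwargs": {"steps": [{"x":0,"y":-0.02,"z":0,"ax":0,"ay":0,"az":0,"fingers":0.085},{"x":0,"y":-0.05,"z":0,"ax":0,"ay":0,"az":0,"fingers":0.085},{"x":0,"y":-0.085,"z":0,"ax":0,"ay":0,"az":0,"fingers":0.07},{"x":0,"y":-0.105,"z":0,"ax":0,"ay":0,"az":0,"fingers":0.06},{"x":0,"y":-0.115,"z":0,"ax":0,"ay":0,"az":0,"fingers":0.06},{"x":0,"y":-0.115,"z":0,"ax":0,"ay":0,"az":0,"fingers":0.06},{"x":0,"y":-0.115,"z":0,"ax":0,"ay":0,"az":0,"fingers":0.06}]}}

```text
t: 14.67
position: [578.8, -98.5, 195.0]
tcp_rot: [-0.116, 0.698, 0.117, 0.697]
ft_force: [-0.4, -0.0, -0.3]
grip_width: 0.701
```

```bash
python3 -c "
from h import *
a=r.snapshot('scene');b=r.snapshot('top')
cv2.imwrite('pics/s13.png',cv2.resize(a[130:250,265:385],(600,600),interpolation=2)[:,:,::-1])
go(579.4,-99,73,109)"
```

```text
t 14.77 pos [578.85 -97.75 195.59] yaw 109.09 F [-0.4  0.1 -0.2] grip 60.0mm j [-0.31  0.38  0.03  1.22  0.   -0.64]
d(m) [ 0.12259 -0.00144  0.00019] turn [ 0.09 -0.03 -0.04]
```

View pics/s13.png

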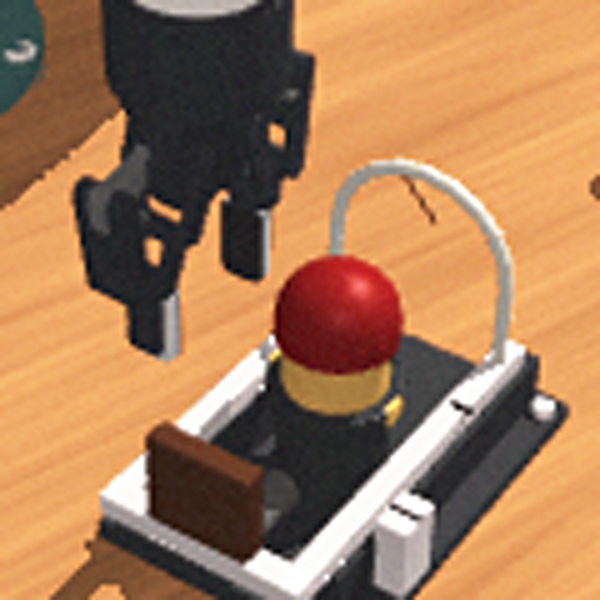

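{"fn": "jog_arm", "kwargs": {"steps": [{"x":0.015,"y":-0.001,"z":0,"ax":0,"ay":0,"az":0,"fingers":0.06},{"x":0.04,"y":-0.0015,"z":0,"ax":0,"ay":0,"az":0,"fingers":0.06},{"x":0.065,"y":-0.0015,"z":0,"ax":0,"ay":0,"az":0,"fingers":0.06},{"x":0.09,"y":-0.0015,"z":0,"ax":0,"ay":0,"az":0,"fingers":0.06},{"x":0.11,"y":-0.0015,"z":0,"ax":0,"ay":0,"az":0,"fingers":0.06},{"x":0.118,"y":-0.0015,"z":0,"ax":0,"ay":0,"az":0,"fingers":0.06},{"x":0.121,"y":-0.0015,"z":0,"ax":0,"ay":0,"az":0,"fingers":0.06},{"x":0.121,"y":-0.0015,"z":0,"ax":0,"ay":0,"az":0,"fingers":0.06},{"x":0.121,"y":-0.0015,"z":0,"ax":0,"ay":0,"az":0,"fingers":0.06}]}}

```text
t: 15.52
position: [580.4, -100.2, 76.0]
tcp_rot: [-0.117, 0.697, 0.117, 0.698]
ft_force: [-0.1, 0.0, 0.3]
grip_width: 0.702
```

```bash
python3 -c "
from h import *
a=r.snapshot('scene');b=r.snapshot('top')
cv2.imwrite('pics/s14.png',cv2.resize(a[130:250,265:385],(600,600),interpolation=2)[:,:,::-1])
go(579.4,-99,73,109)"
```

```text
t 15.62 pos [ 580.54 -100.41   76.1 ] yaw 109.05 F [-0.7 -0.5 -0.3] grip 60.1mm j [-0.31  0.46 -0.19  0.93 -0.   -0.64]
d(m) [ 0.0031   0.00171 -0.00062] turn [0.05 0.09 0.07]
```

View pics/s14.png

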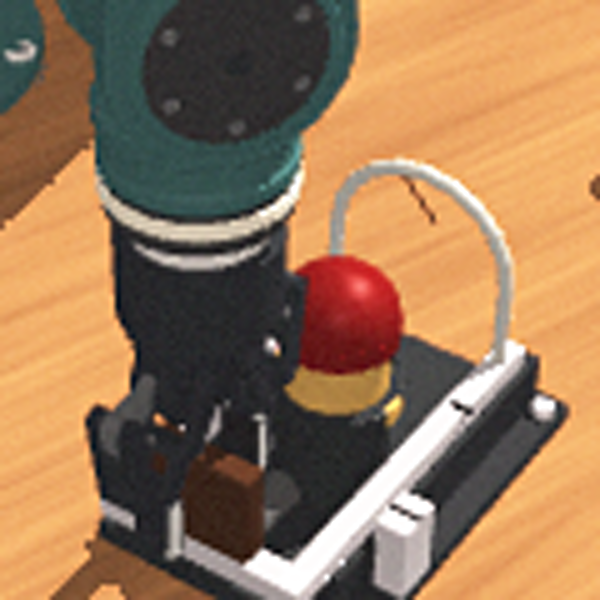

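{"fn": "jog_arm", "kwargs": {"steps": [{"x":0,"y":0.0015,"z":0,"ax":0,"ay":0,"az":0,"fingers":0.045},{"x":0,"y":0.0015,"z":0,"ax":0,"ay":0,"az":0,"fingers":0.032},{"x":0,"y":0.0015,"z":0,"ax":0,"ay":0,"az":0,"fingers":0.024},{"x":0,"y":0.0015,"z":0,"ax":0,"ay":0,"az":0,"fingers":0.02},{"x":0,"y":0.0015,"z":0,"ax":0,"ay":0,"az":0,"fingers":0.016},{"x":0,"y":0.0015,"z":0,"ax":0,"ay":0,"az":0,"fingers":0.012},{"x":0,"y":0.0015,"z":0,"ax":0,"ay":0,"az":0,"fingers":0.008},{"x":0,"y":0.0015,"z":0,"ax":0,"ay":0,"az":0,"fingers":0.006}]}}

```text
t: 16.28
position: [579.5, -99.2, 75.1]
tcp_rot: [-0.117, 0.697, 0.117, 0.697]
ft_force: [-1.6, -2.3, 5.5]
grip_width: 0.181
```

```bash
python3 -c "
from h import *
go(579.4+26,-99-75.6,76,109)"
```

```text
t 16.28 pos [579.5  -99.2   75.09] yaw 109.03 F [-1.6 -2.3  5.5] grip 15.4mm j [-0.31  0.46 -0.19  0.93 -0.   -0.64]
d(m) [-0.00086 -0.07972 -0.0001 ] turn [0.03 0.01 0.03]
```

{"fn": "jog_arm", "kwargs": {"steps": [{"x":-0.0003,"y":-0.001,"z":0,"ax":0,"ay":0,"az":0,"fingers":0.006},{"x":-0.0003,"y":-0.003,"z":0,"ax":0,"ay":0,"az":0,"fingers":0.006},{"x":-0.0003,"y":-0.006,"z":0,"ax":0,"ay":0,"az":0,"fingers":0.006},{"x":-0.0003,"y":-0.01,"z":0,"ax":0,"ay":0,"az":0,"fingers":0.006},{"x":-0.0003,"y":-0.014,"z":0,"ax":0,"ay":0,"az":0,"fingers":0.006},{"x":-0.0003,"y":-0.018,"z":0,"ax":0,"ay":0,"az":0,"fingers":0.006},{"x":-0.0003,"y":-0.022,"z":0,"ax":0,"ay":0,"az":0,"fingers":0.006},{"x":-0.0003,"y":-0.026,"z":0,"ax":0,"ay":0,"az":0,"fingers":0.006},{"x":-0.0003,"y":-0.029,"z":0,"ax":0,"ay":0,"az":0,"fingers":0.006},{"x":-0.0003,"y":-0.03,"z":0,"ax":0,"ay":0,"az":0,"fingers":0.006}]}}

```text
t: 17.12
position: [589.4, -127.8, 75.1]
tcp_rot: [-0.117, 0.697, 0.117, 0.697]
ft_force: [-0.9, 4.9, 4.4]
grip_width: 0.181
```

```bash
python3 -c "
from h import *
a=r.snapshot('scene')
cv2.imwrite('pics/s15.png',cv2.resize(a[130:250,265:385],(600,600),interpolation=2)[:,:,::-1])
go(579.5+26,-99.2-75.6,75,109)"
```

```text
t 17.17 pos [ 589.35 -127.77   75.08] yaw 109.02 F [-1.2  3.8  4. ] grip 15.3mm j [-0.35  0.48 -0.15  0.94  0.   -0.68]
d(m) [ 7.000e-05 -4.973e-02 -6.000e-05] turn [ 0.02  0.01 -0.01]
```

View pics/s15.png

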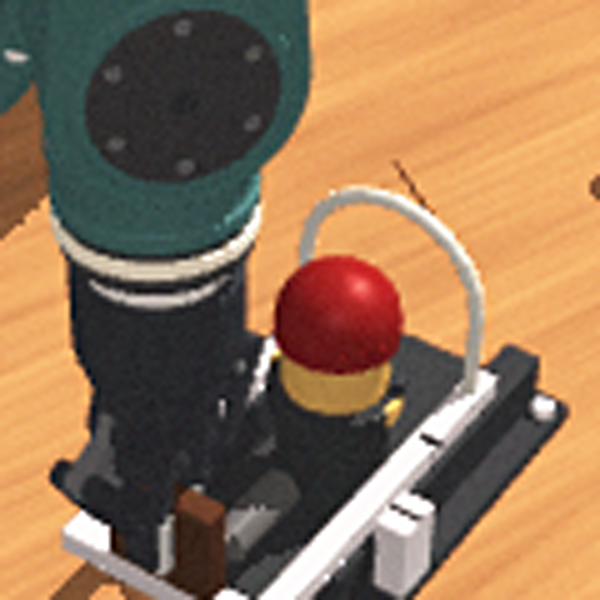

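{"fn": "jog_arm", "kwargs": {"steps": [{"x":0,"y":-0.001,"z":0,"ax":0,"ay":0,"az":0,"fingers":0.006},{"x":0,"y":-0.004,"z":0,"ax":0,"ay":0,"az":0,"fingers":0.006},{"x":0,"y":-0.009,"z":0,"ax":0,"ay":0,"az":0,"fingers":0.006},{"x":0,"y":-0.015,"z":0,"ax":0,"ay":0,"az":0,"fingers":0.006},{"x":0,"y":-0.021,"z":0,"ax":0,"ay":0,"az":0,"fingers":0.006},{"x":0,"y":-0.028,"z":0,"ax":0,"ay":0,"az":0,"fingers":0.006},{"x":0,"y":-0.034,"z":0,"ax":0,"ay":0,"az":0,"fingers":0.006},{"x":0,"y":-0.039,"z":0,"ax":0,"ay":0,"az":0,"fingers":0.006},{"x":0,"y":-0.043,"z":0,"ax":0,"ay":0,"az":0,"fingers":0.006},{"x":0,"y":-0.045,"z":0,"ax":0,"ay":0,"az":0,"fingers":0.006}]}}

```text
t: 18.0
position: [603.8, -169.8, 75.1]
tcp_rot: [-0.117, 0.697, 0.117, 0.697]
ft_force: [-1.3, 9.3, 5.8]
grip_width: 0.181
```

```bash
python3 -c "
from h import *
a=r.snapshot('scene')
cv2.imwrite('pics/sf16.png',a[:,:,::-1])
cv2.imwrite('pics/s16.png',cv2.resize(a[130:250,265:385],(600,600),interpolation=2)[:,:,::-1])
cv2.imwrite('pics/s16b.png',cv2.resize(a[205:250,325:370],(600,600),interpolation=2)[:,:,::-1])
go(579.5+26,-99.2-75.6,75,109)"
```

```text
t 18.05 pos [ 603.9  -169.97   75.11] yaw 109.04 F [-1.5  7.9  5.8] grip 15.8mm j [-0.4   0.52 -0.08  0.98  0.   -0.74]
d(m) [ 1.00e-04 -5.09e-03 -6.00e-05] turn [ 0.04  0.01 -0.05]
```

View pics/s16.png

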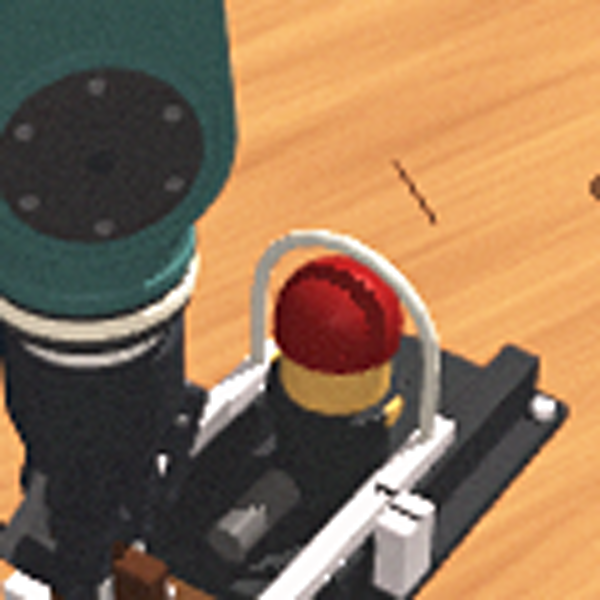

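View pics/s16b.png

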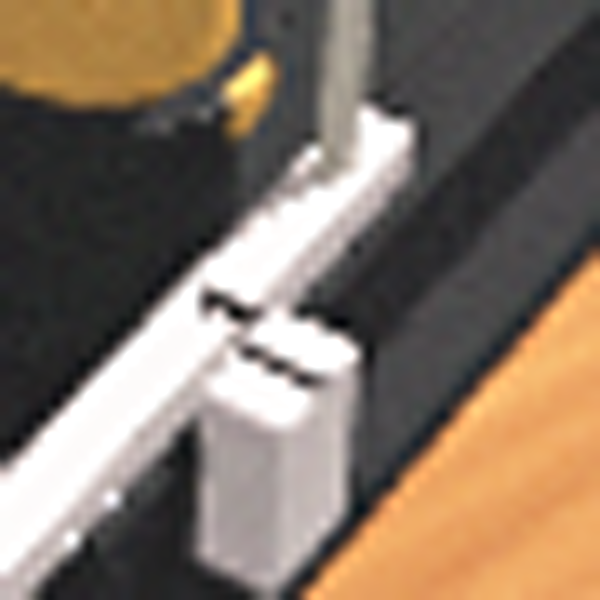

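Run:
```python
from h import *
k=600/45
P=lambda u,v:ray("scene",(325+(u+.5)/k-.5,205+(v+.5)/k-.5),62)
d=np.array([.3256,-.9455,0])
for q in((205,295),(228,307),(252,318),(240,345),(280,362),(320,380)):
    X=P(*q);print(q,X.round(1),"pull coord",(X@d).round(1))
```

```text
(205, 295) [601.5  -9.7  62. ] pull coord 205.0
(228, 307) [606.5  -8.2  62. ] pull coord 205.2
(252, 318) [611.4  -6.4  62. ] pull coord 205.1
(240, 345) [615.6 -12.7  62. ] pull coord 212.4
(280, 362) [623.4  -9.5  62. ] pull coord 212.0
(320, 380) [631.3  -6.5  62. ] pull coord 211.7
```

{"fn": "jog_arm", "kwargs": {"steps": [{"x":0,"y":-0.001,"z":0,"ax":0,"ay":0,"az":0,"fingers":0.006},{"x":0,"y":-0.003,"z":0,"ax":0,"ay":0,"az":0,"fingers":0.006},{"x":0,"y":-0.0045,"z":0,"ax":0,"ay":0,"az":0,"fingers":0.006},{"x":0,"y":-0.0055,"z":0,"ax":0,"ay":0,"az":0,"fingers":0.006},{"x":0,"y":-0.0055,"z":0,"ax":0,"ay":0,"az":0,"fingers":0.006},{"x":0,"y":-0.0055,"z":0,"ax":0,"ay":0,"az":0,"fingers":0.006}]}}

```text
t: 18.55
position: [605.5, -174.6, 75.1]
tcp_rot: [-0.117, 0.697, 0.117, 0.697]
ft_force: [-1.0, 8.7, 4.5]
grip_width: 0.181
```

```bash
python3 -c "
from h import *
a=r.snapshot('scene');b=r.snapshot('top')
cv2.imwrite('pics/sf17.png',a[:,:,::-1]);cv2.imwrite('pics/tf17.png',b[:,:,::-1])
cv2.imwrite('pics/s17b.png',cv2.resize(a[215:245,330:360],(600,600),interpolation=2)[:,:,::-1])
cv2.imwrite('pics/t17.png',cv2.resize(b[180:225,280:350],(770,495),interpolation=2)[:,:,::-1])
go(579.5+26,-99.2-75.6,75,109)"
```

```text
t 18.65 pos [ 605.44 -174.58   75.1 ] yaw 109.05 F [-1.5  8.9  5.2] grip 15.3mm j [-0.41  0.52 -0.07  0.98  0.   -0.74]
d(m) [ 1.0e-04 -2.3e-04 -2.0e-05] turn [ 0.05  0.   -0.07]
```

View pics/s17b.png

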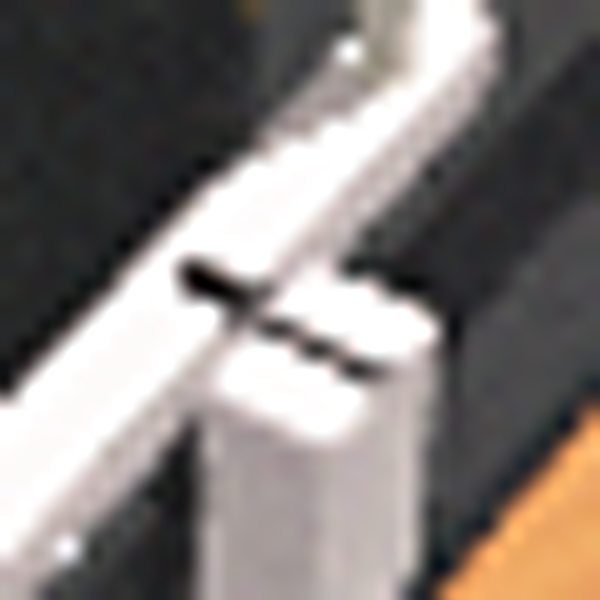

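View pics/t17.png

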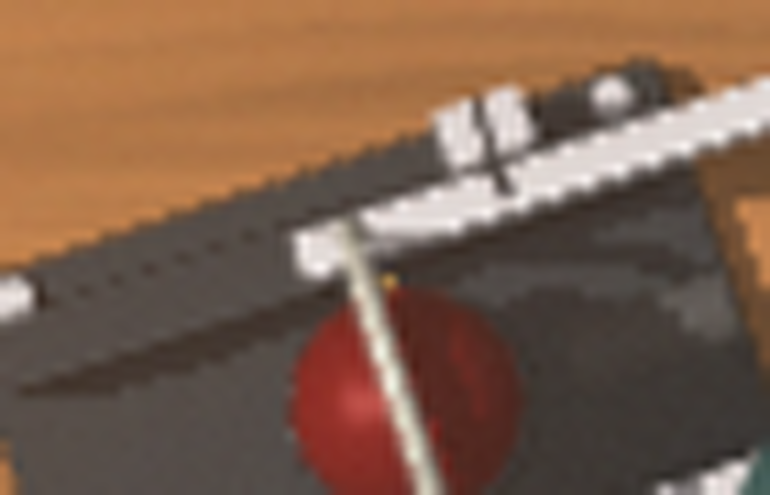

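Run:
```python
from h import *
d=np.array([.3256,-.9455,0]);e=np.array([.9455,.3256,0])
def run(n,x0,y0,k,pts):
    for q in pts:
        X=ray(n,(x0+(q[0]+.5)/k-.5,y0+(q[1]+.5)/k-.5),62);print(n,q,"pull",(X@d).round(1),"lat",(X@e).round(1))
run("scene",330,215,20,[(185,268),(250,302),(262,320),(318,345),(375,370)])
run("top",280,180,11,[(480,95),(492,150),(497,165),(505,190)])
# subpixel: dark centroid per column in scene
a=cv2.imread("pics/sf17.png").astype(float).mean(-1)
for c in range(339,350):
    col=a[226:237,c];w=np.clip(200-col,0,None); 
    print(c,col.round().astype(int))
b=cv2.imread("pics/tf17.png").astype(float).mean(-1)
for rr in range(186,200): print(rr,b[rr,318:331].round().astype(int))
```

```text
scene (185, 268) pull 210.4 lat 565.7
scene (250, 302) pull 210.8 lat 575.5
scene (262, 320) pull 212.7 lat 578.3
scene (318, 345) pull 212.4 lat 586.3
scene (375, 370) pull 212.0 lat 594.2
top (480, 95) pull 213.4 lat 599.0
top (492, 150) pull 211.7 lat 582.6
top (497, 165) pull 211.7 lat 578.0
top (505, 190) pull 211.6 lat 570.3
339 [255 244  44  88 255 255 249 191 184 149  71]
340 [255 255  96   9 255 251 193 200 202 158 159]
341 [253 255 207  23  93 139 215 255 253 176 158]
342 [253 255 255  93  85 160 255 254 255 219 159]
343 [253 255 226 120 189  74 255 254 254 251 170]
344 [255 217 188 239 255  89 213 254 252 255 217]
345 [214 183 235 255 255 197  70 255 254 254 252]
346 [189 183 209 255 255 255  91 213 255 254 255]
347 [181 128  59 255 255 255 195  64 255 255 222]
348 [ 83  65  57 232 255 255 255  84 184 210 186]
349 [ 75  68  33  88 255 255 255 152 179 186 188]
186 [115 115 114 114 114 112 114 115 114 114 114 114 115]
187 [114 114 115 114 114 116 116 119 135 116 116 119 114]
188 [115 114 114 114 113 108 164 202 204 154  87  92  80]
189 [119 121 141 164 197  92 209 214 211 140  61  65  61]
190 [125 168 207 208 208  94 183 214 214 199  60  60  59]
191 [126 141 217 215 209 122 145 214 215 211 121  60  58]
192 [ 82 106 217 217 212 198  99 215 214 211 127  53  57]
193 [ 77  90 167 216 214 208  95 178 164 142  89 101 136]
194 [ 79  83 136 217 212 163  84  94 114 142 212 202 207]
195 [ 76  76  89 144 115 110  85  93 203 207 217 217 215]
196 [ 71  81 112 151 214 204 195  70 159 216 215 217 218]
197 [146 216 206 210 220 218 210 116 128 218 220 220 228]
198 [210 221 218 218 216 217 217 210 210 228 151 114 119]
199 [218 218 219 219 219 220 227 152 114 119  77  56  52]
```

{"fn": "jog_arm", "kwargs": {"steps": [{"x":0,"y":-0.0004,"z":0,"ax":0,"ay":0,"az":0,"fingers":0.006},{"x":0,"y":-0.0004,"z":0,"ax":0,"ay":0,"az":0,"fingers":0.006},{"x":0,"y":-0.0004,"z":0,"ax":0,"ay":0,"az":0,"fingers":0.006},{"x":0,"y":-0.0004,"z":0,"ax":0,"ay":0,"az":0,"fingers":0.006}]}}

```text
t: 18.98
position: [605.6, -174.9, 75.1]
tcp_rot: [-0.117, 0.697, 0.117, 0.697]
ft_force: [-1.4, 8.7, 5.3]
grip_width: 0.181
```

```bash
python3 -c "
from h import *
a=r.snapshot('scene');b=r.snapshot('top')
x,f,v,g0=fitw('scene',a,ballprof(110),[541.5,11],(318,178,30,35));print(x,f)
cv2.imwrite('pics/s18.png',cv2.resize(a[160:250,285:375],(600,600),interpolation=2)[:,:,::-1])
cv2.imwrite('pics/s18f.png',a[:,:,::-1])
g=a.astype(float).mean(-1)
for c in range(338,349): print(c,g[226:236,c].round().astype(int))
go(579.5+26,-99.2-75.6,75,109)"
```

```text
[541.36824036   9.42243195] 33.80621988604311
338 [166 255 236 255 255 253 253 255 194 182]
339 [255 244  51  86 255 255 248 189 187 151]
340 [255 255 137  22 255 251 192 199 200 156]
341 [253 255 248  53  94 139 214 255 252 177]
342 [252 255 255  89  43 156 255 254 255 218]
343 [253 255 226 119 191  73 255 253 254 250]
344 [255 216 189 240 255  92 211 255 253 255]
345 [211 187 234 255 255 196  67 255 254 254]
346 [187 177 209 255 255 255  87 212 255 255]
347 [184 130  56 255 255 255 198  62 255 255]
348 [ 85  67  59 232 255 255 255  86 186 211]
t 19.08 pos [ 605.59 -174.91   75.1 ] yaw 109.06 F [-1.1  7.9  5.2] grip 15.3mm j [-0.41  0.52 -0.07  0.98  0.   -0.74]
d(m) [ 1.0e-04  1.4e-04 -5.0e-05] turn [ 0.06  0.   -0.07]
```

View pics/s18.png

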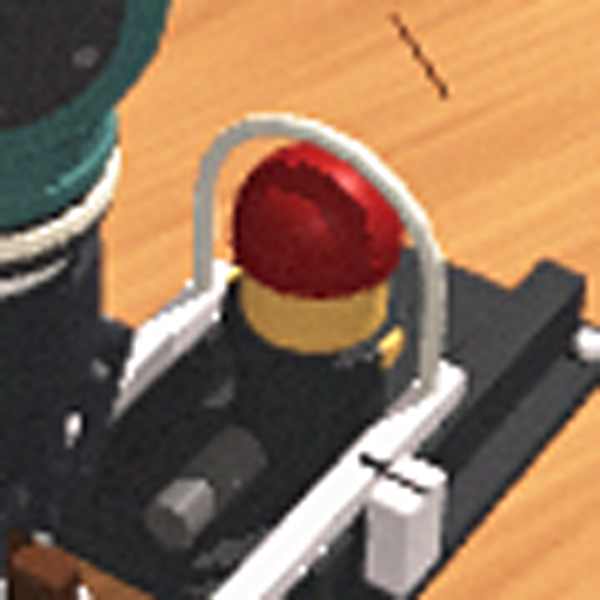

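View pics/s18f.png

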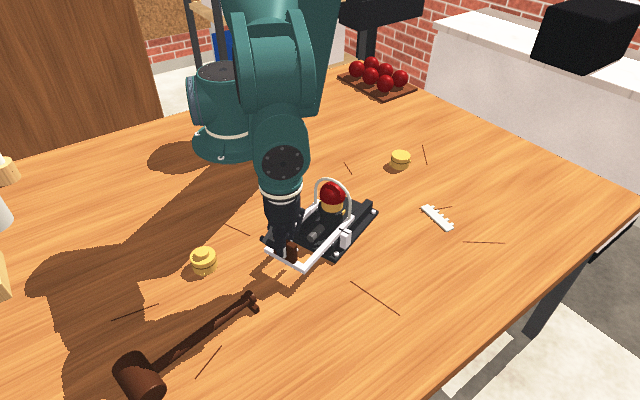

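```bash
python3 -c "
from h import *
print(r.sign_off())"
```

```text
the job is handed in; nothing more can be done
None
```

The ball half is balanced on the brass die, released, and the slide is held at the mark with the gripper still on the handle. I handed the job in at about 19 s; sign-off gives no verdict.

**What I did**
- I centred the ball half in the gripper with two grips at right angles.
- I lowered it onto the die, using the contact force to shift it until the sideways push was nearly zero.
- I let go, lifted clear, then gripped the handle and pulled it slowly to the mark.

**Last checks**
- **Ball half, before the pull:** with the gripper lifted clear, the scene camera put it at (540.9, 10.9) mm. The same camera put the die at (540.9, 10.9) mm, and the ball half looked level.
- **Ball half, after the pull:** the arch hides part of it, so the position fit failed there: a poor fit, reading about 1.5 mm off in y. By eye it still sat level, with the arch standing clear over it.
- **Slide:** the arm moved about 80.1 mm along the pull, with about 8 N on the wrist along it. The scene image suggests the pointer is about 0.5 mm short of the mark. A top-camera picture taken before the last 0.4 mm step showed them in line. I left it between the two readings.
- **Other items:** by eye, the two spare dies, the mallet and the seam gauge are where they started.

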